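# Put the batch samples on the cold rail

## Robot

A 7-joint arm with a two-finger parallel gripper is mounted at the origin on the work surface. World frame = base frame: x ahead of the robot, y to its left, z up, the work surface at z = 0. Lengths are in m, angles in rad, forces in N, time in s.
With the tool pointing down it reaches from about 0.425 to 0.875 m from the base axis. Payload 8.4 kg.
Tool frame: the origin (TCP) lies at the very end of the fingers, on their centre line; the grasp point (between the pads) lies behind it (bot.tcp_to_grasp is the y of the grasp point in the tool frame, in m); y points along the fingers, z is the direction in which the jaws open and shut, and the axes are right-handed (so a half turn about y gives the same grasp; the last joint's range is limited). The gripper opens to 85 mm and grips with 20 to 120 N. Pads are 22 mm wide; open, the fingers measure 114 mm over their backs; the gripper's body (76 mm by 85 mm) begins 54 mm behind the grasp point. The pads swing forward as they close: fully open they stand 13 mm farther back than shut.
Start: joints at [-1.428, 0.333, 0.04, 1.465, -0.013, 1.343, -0.059], TCP at [0.156, 0.631, 0.231] pointing down, gripper open.
Joint ranges: [-2.58, 2.58], [-0.38, 2.09], [-1.3, 1.39], [0.25, 2.4], [-1.5, 4.64], [0.08, 2.09], [-2.65, 2.65]. Speed limits (rad/s): [2.22, 2.22, 2.79, 2.79, 3.14, 3.14, 3.14].

## Interface

Orientations are given as a rotation vector (axis times angle).
In Python, from rig import bot gives the robot as it stands.
- The arm moves only by the tool step_arm, never from a script. Its argument "targets" is a list of rows, each a list of 5 numbers: the opening, from 0 (shut) to 1 (fully open), then the shift along the tool's x, y, z in mm, then the turn about the tool's y in rad. In form: [[fingers, dx, dy, dz, turn], ...]. A call has 1 to 8 rows; each row is the pose to reach, as a shift and turn from the pose measured when the call began, along the tool's axes at that moment; what a row does not reach only later rows make up. A row lasts 1/10 s, in which the tool goes at most 50 mm and 8.59 degrees, less where a joint would pass 70% of its speed; a pose out of reach is approached as far as the arm can. A call with a gripper value outside its range is refused whole. The fingers move at their own pace and stop on an object; "newtons" is the grip in N (left out, the last holds). Time passes only in rows, so rows that repeat a pose let the fingers close. It gives the time, the measured TCP pose, the force and the opening at its end, in the units of the state.
- bot.read_state(): the state, without advancing time (a new reading comes with each control period).
- bot.get_image(name): name is "scene" or "top" or "wrist"; returns the picture (384x512x3 uint8, red, green, blue); there is no depth.
- bot.calibration(name): a dict with "intrinsics" (3x3 intrinsics, pixels), "camera_from_world" (4x4, takes a point from world to camera coordinates); the wrist camera has in their place "tool_from_camera" (4x4, takes a point from camera to tool coordinates, whose origin is the TCP and whose axes are the tool frame's). Camera axes: x right, y up, looking along -z (the intrinsics and any distortion apply to the point x, -y, -z); pixel columns grow to the right and rows downward; lengths in m; the calibration is good to about 2 mm. A picture is of the moment at which its call begins: read the wrist's pose just before it. calibration takes no time and is no camera call.
- bot.sign_off(): hands the job in, once; it reports no verdict.
The state is a dict: "time_s": time; "qpos": joint angles; "qd": joint speeds; "effort": joint torques, N m; "tcp_pos": TCP position; "orientation": TCP orientation; "force": force on the tool from outside, world axes, zero at the start; "torque": the same for the moment, N m; "grip_width": finger opening in m.
Only numpy, scipy, OpenCV 4.12 (cv2) and the standard library are available. Lean on these libraries where they do the work, as an engineer would, in place of code of your own. Each camera call takes 0.05 s, during which the arm holds its last target.

## Task

Put today's sample pots into cold storage: press each pot's green lid down until it is fully home before that pot goes up, and stand all the pots upright on the narrow sloping blue top of the cold rail. When they are all up, turn the thermostat dial clockwise as far as it goes. Leave the spice shaker, the bowl and the scraper where they are.

Things in the scene. Friction and masses are not known exactly. Their poses are not given: they have to be found in the camera images.
- rail_top: Blue top of the cold rail, 40 mm wide (x), 340 long (y), 12 thick, fixed, on a 30 mm wide pedestal with a foot plate 70 mm wide, 6 high. Origin: centre of the top surface, 72 mm above the bench; z is its normal. It slopes 0.14 rad about y, the long edge towards -x being lower. No lip: pots stay by friction and overhang 8 mm each side; both long sides are free for fingers.
- tray: Flat aluminium tray, 230 (x) x 250 (y) x 6 mm, fixed; origin at the centre of its underside, on the bench. The pots start on it.
- thermostat: White thermostat box, 100 (x) x 120 (y) x 45 mm high, 1.5 kg, standing loose on the bench: a knock can shift it, origin at the centre of its underside. The black dial stands on the middle of its top.
- dial_grip (a point): Point on the vertical axis of the thermostat's dial, at the height at which to grip its bar: 82 mm above the bench. The bar is 42 mm long, 14 thick and 32 high (its top 7 mm above this point), on a 44 mm disc.
- dial (a joint): Angle of the thermostat's dial (rad): 0 to 2.6, growing as it is turned clockwise seen from above; 2.6 is the clockwise end stop. At 0 the grip bar lies along the thermostat box's x axis, its white mark towards -x. Stays where it is left (friction 0.05 N m).
- pot_a: Round white sample pot, 56 mm diameter, wall 22 mm high, about 130 g with its lid; origin at the centre of its underside, z up through the lid. May be absent. With its lid home it is 28 mm high, with the lid fully proud 34 mm.
- lid_a (a joint): How far the green lid of pot_a is pressed down (m): 0 is fully proud (lid top 34 mm above the pot's underside, a red neck showing below it), 0.006 is fully home (lid top at 28 mm). The lid is 54 mm across, 6 mm thick, captive on the pot; pressing it down takes about 5 N and it stays where it is left. Absent with its pot.
- pot_b: Round white sample pot, 56 mm diameter, wall 22 mm high, about 130 g with its lid; origin at the centre of its underside, z up through the lid. May be absent. With its lid home it is 28 mm high, with the lid fully proud 34 mm.
- lid_b (a joint): How far the green lid of pot_b is pressed down (m): 0 is fully proud (lid top 34 mm above the pot's underside, a red neck showing below it), 0.006 is fully home (lid top at 28 mm). The lid is 54 mm across, 6 mm thick, captive on the pot; pressing it down takes about 5 N and it stays where it is left. Absent with its pot.
- pot_c: Round white sample pot, 56 mm diameter, wall 22 mm high, about 130 g with its lid; origin at the centre of its underside, z up through the lid. May be absent. With its lid home it is 28 mm high, with the lid fully proud 34 mm.
- lid_c (a joint): How far the green lid of pot_c is pressed down (m): 0 is fully proud (lid top 34 mm above the pot's underside, a red neck showing below it), 0.006 is fully home (lid top at 28 mm). The lid is 54 mm across, 6 mm thick, captive on the pot; pressing it down takes about 5 N and it stays where it is left. Absent with its pot.
- pot_d: Round white sample pot, 56 mm diameter, wall 22 mm high, about 130 g with its lid; origin at the centre of its underside, z up through the lid. May be absent. With its lid home it is 28 mm high, with the lid fully proud 34 mm.
- lid_d (a joint): How far the green lid of pot_d is pressed down (m): 0 is fully proud (lid top 34 mm above the pot's underside, a red neck showing below it), 0.006 is fully home (lid top at 28 mm). The lid is 54 mm across, 6 mm thick, captive on the pot; pressing it down takes about 5 N and it stays where it is left. Absent with its pot.
- pot_e: Round white sample pot, 56 mm diameter, wall 22 mm high, about 130 g with its lid; origin at the centre of its underside, z up through the lid. May be absent. With its lid home it is 28 mm high, with the lid fully proud 34 mm.
- lid_e (a joint): How far the green lid of pot_e is pressed down (m): 0 is fully proud (lid top 34 mm above the pot's underside, a red neck showing below it), 0.006 is fully home (lid top at 28 mm). The lid is 54 mm across, 6 mm thick, captive on the pot; pressing it down takes about 5 N and it stays where it is left. Absent with its pot.
- shaker: Spice shaker jar with a yellow cap, 52 mm diameter, 120 mm high; origin at its underside. A bystander: leave it alone.
- crumb_bowl: Small steel bowl, 120 mm across, 50 mm high; origin at its underside. A bystander: leave it alone.
- scraper: Kitchen scraper lying flat; origin at its underside. A bystander: leave it alone.
Things that resemble listed ones, but are neither listed nor needed, are in the scene too. What is shaped like the pot_c but orange or pink is not meant.

How it is judged:
On the way, in this order (a step that is already met when the one before it is completed fails the run):
1. the lids of all the pots are fully home (value of joint each of lid_a, lid_b, lid_c, lid_d, lid_e above 0.0047 m), for 0.2 s.
2. all the pots stand on the rail's top, lids home (all of step 1 and x of pot_a in the frame of rail_top between -0.018 and 0.018 m and y of pot_a in the frame of rail_top between -0.155 and 0.155 m and z of pot_a in the frame of rail_top between -0.004 and 0.004 m and angle between the z axis of each of pot_a, pot_b, pot_c, pot_d, pot_e and the z axis of rail_top, either way round below 0.09 rad and angle between each of pot_a, pot_b, pot_c, pot_d, pot_e's own z axis and vertical below 0.4 rad and linear speed of each of pot_a, pot_b, pot_c, pot_d, pot_e below 0.02 m/s and x of pot_b in the frame of rail_top between -0.018 and 0.018 m and y of pot_b in the frame of rail_top between -0.155 and 0.155 m and z of pot_b in the frame of rail_top between -0.004 and 0.004 m and x of pot_c in the frame of rail_top between -0.018 and 0.018 m and y of pot_c in the frame of rail_top between -0.155 and 0.155 m and z of pot_c in the frame of rail_top between -0.004 and 0.004 m and x of pot_d in the frame of rail_top between -0.018 and 0.018 m and y of pot_d in the frame of rail_top between -0.155 and 0.155 m and z of pot_d in the frame of rail_top between -0.004 and 0.004 m and x of pot_e in the frame of rail_top between -0.018 and 0.018 m and y of pot_e in the frame of rail_top between -0.155 and 0.155 m and z of pot_e in the frame of rail_top between -0.004 and 0.004 m), for 0.3 s.
3. the dial is at its clockwise end stop (value of joint dial above 2.5 rad), for 0.2 s.
At the end, for the whole second after the job is handed in: Every pot present stands still on the rail's sloping top, upright and flat on it (within 0.09 rad), its centre within 18 mm of the strip's centre line and 155 mm of its middle, its lid pressed at least 4.7 of 6 mm down; the dial is beyond 2.5 rad (stop at 2.6); nothing is touched (all of step 2 and value of joint dial above 2.5 rad).
It fails at once if a pot stands on the rail with its lid not home ((x of pot_a in the frame of rail_top between -0.018 and 0.018 m and y of pot_a in the frame of rail_top between -0.155 and 0.155 m and z of pot_a in the frame of rail_top between -0.004 and 0.004 m and angle between the z axis of pot_a and the z axis of rail_top, either way round below 0.09 rad and angle between pot_a's own z axis and vertical below 0.4 rad and linear speed of pot_a below 0.02 m/s and not (value of joint lid_a above 0.0047 m)) or (x of pot_b in the frame of rail_top between -0.018 and 0.018 m and y of pot_b in the frame of rail_top between -0.155 and 0.155 m and z of pot_b in the frame of rail_top between -0.004 and 0.004 m and angle between the z axis of pot_b and the z axis of rail_top, either way round below 0.09 rad and angle between pot_b's own z axis and vertical below 0.4 rad and linear speed of pot_b below 0.02 m/s and not (value of joint lid_b above 0.0047 m)) or (x of pot_c in the frame of rail_top between -0.018 and 0.018 m and y of pot_c in the frame of rail_top between -0.155 and 0.155 m and z of pot_c in the frame of rail_top between -0.004 and 0.004 m and angle between the z axis of pot_c and the z axis of rail_top, either way round below 0.09 rad and angle between pot_c's own z axis and vertical below 0.4 rad and linear speed of pot_c below 0.02 m/s and not (value of joint lid_c above 0.0047 m)) or (x of pot_d in the frame of rail_top between -0.018 and 0.018 m and y of pot_d in the frame of rail_top between -0.155 and 0.155 m and z of pot_d in the frame of rail_top between -0.004 and 0.004 m and angle between the z axis of pot_d and the z axis of rail_top, either way round below 0.09 rad and angle between pot_d's own z axis and vertical below 0.4 rad and linear speed of pot_d below 0.02 m/s and not (value of joint lid_d above 0.0047 m)) or (x of pot_e in the frame of rail_top between -0.018 and 0.018 m and y of pot_e in the frame of rail_top between -0.155 and 0.155 m and z of pot_e in the frame of rail_top between -0.004 and 0.004 m and angle between the z axis of pot_e and the z axis of rail_top, either way round below 0.09 rad and angle between pot_e's own z axis and vertical below 0.4 rad and linear speed of pot_e below 0.02 m/s and not (value of joint lid_e above 0.0047 m))).
It fails at once if the shaker is disturbed (distance of shaker from where it was at the start of the episode above 0.03 m).
It fails at once if the crumb_bowl is disturbed (distance of crumb_bowl from where it was at the start of the episode above 0.03 m).
It fails at once if the scraper is disturbed (distance of scraper from where it was at the start of the episode above 0.03 m).
Of pot_a, pot_b, pot_c, pot_d, pot_e only 3 to 5 are there at a start; the rules pass over those that are not, and their reading is None.
At some moment in a run one of thermostat may be knocked a few centimetres aside while the robot is not near it.
Once in a run the grip may slacken for a moment while it holds something.
It also fails if it takes over 210 s, if anything falls off the work surface, if the arm or the gripper's body presses on something with over 40 N, if the wrist force passes 120 N, or if a joint passes its speed limit or range.

## Working session

There is one attempt and no reset: what is moved stays moved. The work goes in short steps, Python scripts to look and compute and a tool call to move; the robot and the scene stay as the last step left them, time stands still between calls to the robot, and variables do not carry over. Pictures are saved under pics/ and viewed, and the job is handed in when it is done.

Besides the shell and the picture viewer there is one more tool, called after "Call:" as name(argument=value, ...) on one line, values as JSON. step_arm: Moves the arm, as the interface text tells. Its arguments: {"type":"object","properties":{"targets":{"type":"array"},"newtons":{"type":"number"}},"required":["targets"]}

```bash
ls -la; mkdir -p pics; python3 - <<'E'
from rig import bot
import cv2,numpy as np
print(bot.read_state(), bot.tcp_to_grasp)
for n in ["scene","top","wrist"]:
    im=bot.get_image(n); cv2.imwrite(f"pics/{n}0.png",im[:,:,::-1]); 
    print(n,bot.calibration(n))
E
```

```text
total 12
drwxr-xr-x  3 agent agent 4096 Dec  7 16:13 .
drwxr-xr-x 23 root  root  4096 Dec  7 16:13 ..
drwxr-xr-x  2 agent agent 4096 Dec  7 16:13 pics
{'time_s': 0.0, 'qpos': array([-1.42819259,  0.33391885,  0.03985645,  1.46625233, -0.01336909,
        1.34328692, -0.05850602]), 'qd': array([ 5.99550263e-04, -9.68732393e-05, -1.01091850e-03, -1.56841515e-04,
       -1.86774632e-03, -1.65233707e-03, -9.21337100e-04]), 'effort': array([ 3.68416568e-04, -6.58563781e+01,  1.36550155e+00, -4.05546033e+01,
        1.67774601e-02,  1.30750085e-02, -1.10563283e-05]), 'tcp_pos': array([0.15556648, 0.63065354, 0.23042516]), 'orientation': array([-1.56404834,  0.18991696, -0.18982287]), 'force': array([-0.07631367,  0.00943997,  0.64591291]), 'torque': array([-0.02319763, -0.00881352,  0.03417407]), 'grip_width': 0.08516988516301328} -0.0187
scene {'intrinsics': array([[377.46276818,   0.        , 252.60680718],
       [  0.        , 377.46276818, 196.50892712],
       [  0.        ,   0.        ,   1.        ]]), 'camera_from_world': array([[-0.84495198,  0.53456621, -0.0171792 ,  0.48524074
[... 466 characters left out ...]
0.01309667,  0.1248246 , -0.56280275],
       [-0.12478946,  0.00347015,  0.99217718, -1.0761909 ],
       [ 0.        ,  0.        ,  0.        ,  1.        ]])}
wrist {'intrinsics': array([[264.89881097,   0.        , 257.4600299 ],
       [  0.        , 264.89881097, 188.0733902 ],
       [  0.        ,   0.        ,   1.        ]]), 'tool_from_camera': array([[-4.34476221e-04, -9.57455798e-01, -2.88579635e-01,
        -7.34821930e-02],
       [ 4.70396247e-04,  2.88579434e-01, -9.57455842e-01,
        -1.42316788e-01],
       [ 9.99999795e-01, -5.51738573e-04,  3.25002712e-04,
        -4.82381676e-04],
       [ 0.00000000e+00,  0.00000000e+00,  0.00000000e+00,
         1.00000000e+00]])}
```

View pics/scene0.png

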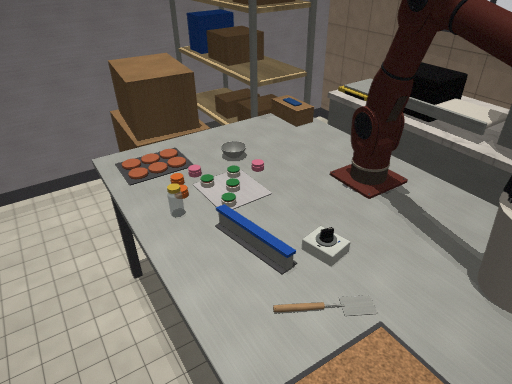

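View pics/top0.png

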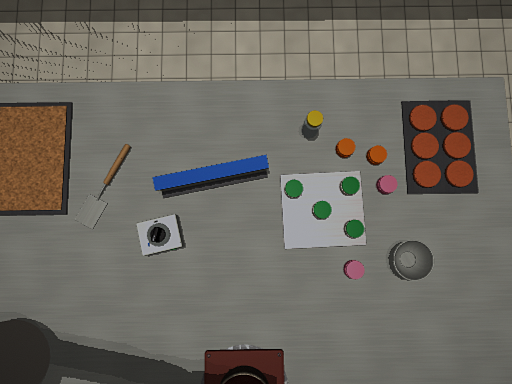

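View pics/wrist0.png

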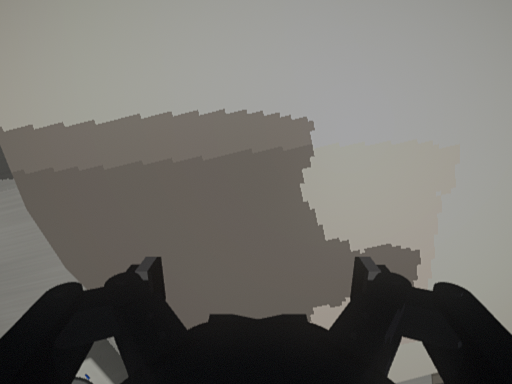

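The top view shows four green-lidded pots at about (293,189), (350,185), (321,210) and (354,229). The rail runs from (155,183) to (268,163), and the dial is at (158,233). The scene view also shows only four green lids.

```bash
cat > h.py <<'E'
from rig import bot
import cv2,numpy as np
from scipy.spatial.transform import Rotation as R
def ray(cal,px,tool=None):
    K=cal["intrinsics"]; px=np.atleast_2d(px).astype(float)
    d=np.c_[(px[:,0]-K[0,2])/K[0,0],-(px[:,1]-K[1,2])/K[1,1],-np.ones(len(px))]
    if "camera_from_world" in cal: T=np.linalg.inv(cal["camera_from_world"])
    else: T=tool@cal["tool_from_camera"]
    return T[:3,3],d@T[:3,:3].T
def plane(cal,px,z,tool=None):
    o,d=ray(cal,px,tool); return o+d*((z-o[2])/d[:,2])[:,None]
def proj(cal,P,tool=None):
    T=cal["camera_from_world"] if "camera_from_world" in cal else np.linalg.inv(tool@cal["tool_from_camera"])
    c=np.atleast_2d(P)@T[:3,:3].T+T[:3,3]; K=cal["intrinsics"]
    return np.c_[K[0,0]*c[:,0]/-c[:,2]+K[0,2],K[1,1]*-c[:,1]/-c[:,2]+K[1,2]]
def pose(s=None):
    s=s or bot.read_state(); T=np.eye(4);T[:3,:3]=R.from_rotvec(s["orientation"]).as_matrix();T[:3,3]=s["tcp_pos"];return T
def blobs(im,lo,hi,amin=20):
    m=cv2.inRange(cv2.cvtColor(im,cv2.COLOR_RGB2HSV),np.array(lo),np.array(hi))
    n,l,st,c=cv2.connectedComponentsWithStats(m)
    return m,[(c[i],st[i]) for i in range(1,n) if st[i,4]>=amin]
GREEN=((45,100,50),(75,255,255)); BLUE=((105,150,60),(130,255,255))
def goto(p,jaw=None):
    """shift in tool mm to world TCP p; turn so that jaw axis (tool z) lies along world bearing jaw (mod pi)"""
    T=pose(); d=T[:3,:3].T@(np.array(p)-T[:3,3])*1000
    out=np.round(d,1)
    if jaw is not None:
        v=T[:3,:3].T@np.array([np.cos(jaw),np.sin(jaw),0]); a=np.arctan2(v[0],v[2])
        a=(a+np.pi/2)%np.pi-np.pi/2
        return out,round(a,3)
    return out
E
python3 - <<'E'
from h import *
T=pose();print(T.round(3))
im=cv2.imread("pics/top0.png")[:,:,::-1].copy();c=bot.calibration("top")
for b,s in blobs(im,*GREEN)[1]: print("green",b.round(1),s,plane(c,b,.038).round(4))
m,bl=blobs(im,*BLUE)
for b,s in bl: print("blue",b.round(1),s,plane(c,b,.072).round(4))
cn=max(cv2.findContours(m,0,2)[0],key=cv2.contourArea)
r=cv2.minAreaRect(cn);print(r, plane(c,cv2.boxPoints(r),.072).round(4))
print("dial",plane(c,[158,233.5],.07))
x=cv2.resize(im[190:280,120:210],None,fx=6,fy=6,interpolation=cv2.INTER_CUBIC);cv2.imwrite("pics/dial0.png",x[:,:,::-1])
s=cv2.imread("pics/scene0.png")[:,:,::-1].copy()
x=cv2.resize(s[150:220,160:280],None,fx=6,fy=6,interpolation=cv2.INTER_CUBIC);cv2.imwrite("pics/pots0.png",x[:,:,::-1])
E
```

```text
[[ 0.971 -0.     0.239  0.156]
 [-0.239 -0.001  0.971  0.631]
 [ 0.    -1.    -0.001  0.231]
 [ 0.     0.     0.     1.   ]]
green [350.2 184.9] [342 177  17  17 237] [[ 0.5928 -0.3261  0.038 ]]
green [293.7 188. ] [285 180  18  17 237] [[ 0.5858 -0.1558  0.038 ]]
green [322.  209.2] [314 201  17  18 245] [[ 0.5206 -0.2387  0.038 ]]
green [354.6 228.2] [346 220  18  18 248] [[ 0.4628 -0.333   0.038 ]]
blue [210.2 172.3] [ 153  155  116   35 1537] [[0.6303 0.0906 0.072 ]]
((210.423095703125, 172.1153564453125), (13.335894584655762, 115.70850372314453), 78.69007110595703) [[ 0.6187  0.2592  0.072 ]
 [ 0.6821 -0.073   0.072 ]
 [ 0.6428 -0.08    0.072 ]
 [ 0.5801  0.2508  0.072 ]]
dial [[0.45422859 0.24013783 0.07      ]]
```

```bash
ls pics
```

```text
dial0.png
pots0.png
scene0.png
top0.png
wrist0.png
```

View pics/dial0.png

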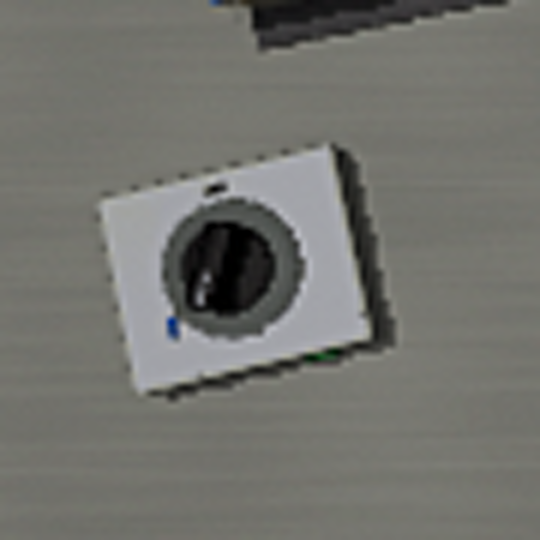

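View pics/pots0.png

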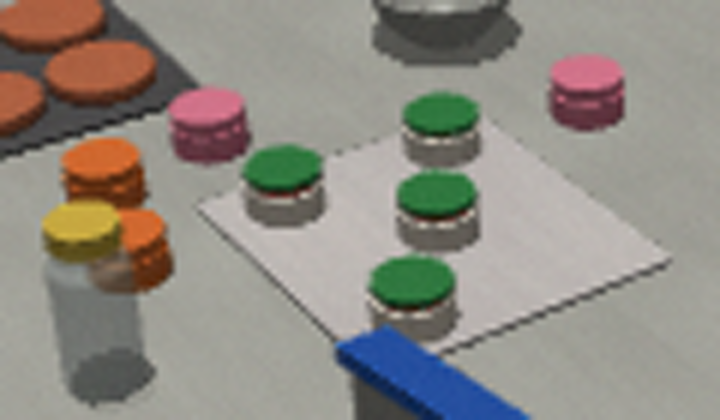

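```bash
python3 - <<'E'
from h import *
print(goto([.45,.4,.2]),goto([.586,-.08,.15]),goto([.5858,-.1558,.06]))
E
```

```text
[ 341.1   30.8 -153.5] [ 588.1   81.4 -586.9] [ 606.   171.5 -660.4]
```

Call:
step_arm(targets=[[0,340,30,-155,0],[0,340,30,-155,0],[0,340,30,-155,0],[0,340,30,-155,0],[0,340,30,-155,0],[0,340,30,-155,0],[0,340,30,-155,0],[0,340,30,-155,0]])

```text
time_s: 0.95
tcp_pos: [0.4523, 0.3943, 0.2005]
orientation: [-1.565, 0.193, -0.195]
force: [0.4, -0.1, 0.7]
grip_width: -0.0002
```

```bash
python3 - <<'E'
from h import *
print(goto([.586,-.08,.15]),goto([.5858,-.1558,.12]))
E
```

```text
[ 245.6   52.  -427. ] [ 263.9   82.2 -500.5]
```

Call:
step_arm(targets=[[0,245,30,-420,0],[0,245,30,-420,0],[0,245,30,-420,0],[0,245,30,-420,0],[0,245,30,-420,0],[0,245,30,-420,0],[0,245,30,-420,0],[0,245,30,-420,0]])

```text
time_s: 1.75
tcp_pos: [0.5612, 0.0137, 0.1774]
orientation: [-1.565, 0.193, -0.195]
force: [1.6, 0.6, -0.0]
grip_width: 0.0001
```

Call:
step_arm(targets=[[0,20,35,-100,0],[0,20,35,-100,0],[0,20,35,-100,0],[0,20,35,-100,0]])

```text
time_s: 2.15
tcp_pos: [0.5552, -0.0905, 0.1419]
orientation: [-1.565, 0.197, -0.197]
force: [-0.6, 1.0, 0.2]
grip_width: -0.0002
```

```bash
python3 - <<'E'
from h import *
print(pose().round(4))
im=bot.get_image("wrist");cv2.imwrite("pics/w1.png",im[:,:,::-1])
E
```

```text
[[ 9.686e-01 -6.000e-04  2.486e-01  5.552e-01]
 [-2.486e-01 -3.300e-03  9.686e-01 -9.050e-02]
 [ 2.000e-04 -1.000e+00 -3.300e-03  1.419e-01]
 [ 0.000e+00  0.000e+00  0.000e+00  1.000e+00]]
```

View pics/w1.png

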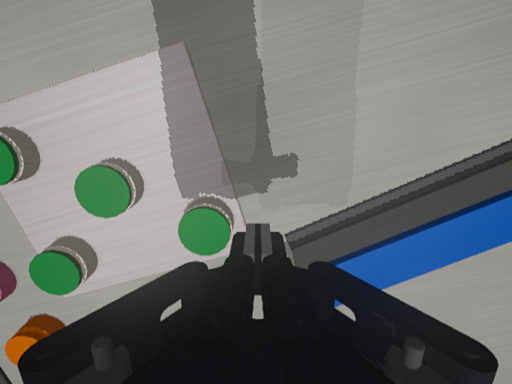

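The wrist view shows four lids, with the nearest at about (205,231), and the rail's blue top at lower right. I'll cross-check the lid positions from this view.

```bash
cat >> h.py <<'E'
def wristlids(z=.038,save=None,verbose=1):
    T=pose(); im=bot.get_image("wrist"); c=bot.calibration("wrist")
    if save: cv2.imwrite(save,im[:,:,::-1])
    m,bl=blobs(im,*GREEN,amin=150); out=[]
    for b,s in bl:
        edge=s[0]<=1 or s[1]<=1 or s[0]+s[2]>=511 or s[1]+s[3]>=383
        cn=[k for k in cv2.findContours((m).astype(np.uint8),0,1)[0] if cv2.pointPolygonTest(k,tuple(map(float,b)),False)>=0]
        if not cn or len(cn[0])<6: continue
        P=plane(c,cn[0][:,0,:],z,T)[:,:2]
        (q,rad)=cv2.minEnclosingCircle(P.astype(np.float32))
        out.append((q,rad)); 
        if verbose: print("lid px",b.round(0),"edge" if edge else "","world",np.round(q,4),"r",round(rad*1000,1),"mean",P.mean(0).round(4))
    return out
E
python3 - <<'E'
from h import *
wristlids(.038)
print(goto([.5858,-.1558,.06]))
E
```

```text
lid px [  6. 161.] edge world [ 0.4708 -0.3186] r 22.0 mean [ 0.4725 -0.3142]
lid px [ 99. 191.]  world [ 0.5221 -0.24  ] r 26.8 mean [ 0.5219 -0.2399]
lid px [201. 231.]  world [ 0.5874 -0.1563] r 26.8 mean [ 0.5871 -0.1561]
lid px [ 52. 272.]  world [ 0.5934 -0.3272] r 28.6 mean [ 0.5932 -0.3228]
[ 45.1  82.9 -59.6]
```

Call:
step_arm(targets=[[0,46,40,-60,0],[0,46,80,-60,0],[0,46,90,-60,0],[0,46,97,-60,0],[0,46,102,-60,0],[0,46,105,-60,0],[0,46,107,-60,0],[0,46,107,-60,0]])

```text
time_s: 3.05
tcp_pos: [0.5876, -0.1552, 0.0371]
orientation: [-1.563, 0.189, -0.195]
force: [0.4, 2.1, 2.5]
grip_width: 0.0001
```

Call:
step_arm(targets=[[0,0,3,0,0],[0,0,6,0,0],[0,0,6,0,0],[0,0,7,0,0],[0,0,7,0,0]])

```text
time_s: 3.55
tcp_pos: [0.588, -0.1553, 0.0338]
orientation: [-1.561, 0.189, -0.196]
force: [-15.2, 4.5, 37.0]
grip_width: -0.0001
```

Call:
step_arm(targets=[[0,0,-20,0,0],[0,0,-36,0,0],[0,0,-36,0,0]])

```text
time_s: 3.85
tcp_pos: [0.5896, -0.156, 0.0725]
orientation: [-1.561, 0.185, -0.2]
force: [0.7, -0.5, -0.3]
grip_width: -0.0003
```

```bash
python3 - <<'E'
from h import *
wristlids(.037)
for p in [(.5219,-.2395),(.5932,-.3265),(.464,-.334)]: print(goto([*p,.04]))
E
```

```text
lid px [112. 150.]  world [ 0.522  -0.2399] r 27.5 mean [ 0.5214 -0.2399]
lid px [ 44. 268.]  world [ 0.5946 -0.3275] r 29.2 mean [ 0.594  -0.3273]
[-44.8  30.5 -97.7]
[  45.4   31.1 -164.8]
[ -78.1   30.1 -203.4]
```

Call:
step_arm(targets=[[0,-45,0,-98,0],[0,-45,0,-98,0],[0,-45,0,-98,0],[0,-45,22,-98,0],[0,-45,28,-98,0],[0,-45,33,-98,0],[0,-45,37,-98,0],[0,-45,38,-98,0]])

```text
time_s: 4.7
tcp_pos: [0.521, -0.2394, 0.0339]
orientation: [-1.56, 0.188, -0.196]
force: [-15.7, 6.9, 34.5]
grip_width: -0.0
```

Call:
step_arm(targets=[[0,0,-20,0,0],[0,0,-36,0,0],[0,0,-36,0,0]])

```text
time_s: 5.0
tcp_pos: [0.5228, -0.2399, 0.0723]
orientation: [-1.56, 0.184, -0.199]
force: [0.4, -0.9, 0.3]
grip_width: 0.0001
```

```bash
python3 - <<'E'
from h import *
wristlids(.037)
for p in [(.5938,-.327),(.464,-.334)]: print(goto([*p,.04]))
E
```

```text
lid px [103. 166.]  world [ 0.4646 -0.3338] r 27.4 mean [ 0.4636 -0.3337]
lid px [171. 310.]  world [ 0.5871 -0.3299] r 14.0 mean [ 0.5873 -0.3292]
[ 90.5  31.5 -67.8]
[ -33.8   30.4 -105.9]
```

Call:
step_arm(targets=[[0,-34,0,-106,0],[0,-34,0,-106,0],[0,-34,0,-106,0],[0,-34,22,-106,0],[0,-34,28,-106,0],[0,-34,33,-106,0],[0,-34,37,-106,0],[0,-34,38,-106,0]])

```text
time_s: 5.85
tcp_pos: [0.4636, -0.3333, 0.0339]
orientation: [-1.558, 0.186, -0.196]
force: [-13.9, 9.7, 33.5]
grip_width: 0.0
```

Call:
step_arm(targets=[[0,0,-20,0,0],[0,0,-36,0,0],[0,0,-36,0,0]])

```text
time_s: 6.15
tcp_pos: [0.4652, -0.3342, 0.0725]
orientation: [-1.56, 0.182, -0.199]
force: [0.8, 0.4, 0.3]
grip_width: 0.0001
```

```bash
python3 - <<'E'
from h import *
for p in [(.5938,-.327)]: print(goto([*p,.04]))
E
```

```text
[122.7  34.   37.7]
```

Call:
step_arm(targets=[[0,123,0,38,0],[0,123,0,38,0],[0,123,0,38,0],[0,123,22,38,0],[0,123,29,38,0],[0,123,35,38,0],[0,123,40,38,0],[0,123,41,38,0]])

```text
time_s: 6.95
tcp_pos: [0.5934, -0.3266, 0.0341]
orientation: [-1.558, 0.182, -0.199]
force: [-6.7, 5.5, 16.2]
grip_width: 0.0
```

Call:
step_arm(targets=[[0,0,-20,0,0],[0,0,-60,0,0],[0,0,-120,0,0],[0,0,-120,0,0]])

```text
time_s: 7.35
tcp_pos: [0.5935, -0.3295, 0.1611]
orientation: [-1.561, 0.177, -0.208]
force: [0.7, 0.0, 0.0]
grip_width: 0.0002
```

```bash
python3 - <<'E'
from h import *
wristlids(.034,"pics/w2.png")
im=bot.get_image("scene");cv2.imwrite("pics/s2.png",cv2.resize(im[150:270,160:310],None,fx=5,fy=5,interpolation=cv2.INTER_CUBIC)[:,:,::-1])
im=bot.get_image("top");cv2.imwrite("pics/t2.png",im[:,:,::-1])
for b,s in blobs(im,*GREEN)[1]: print("green",b.round(1),s,plane(bot.calibration("top"),b,.034).round(4))
E
```

```text
lid px [218.  48.]  world [ 0.4648 -0.335 ] r 26.2 mean [ 0.4643 -0.335 ]
lid px [329.  85.]  world [ 0.5221 -0.2405] r 26.4 mean [ 0.5217 -0.2404]
lid px [419. 130.]  world [ 0.5865 -0.1576] r 27.1 mean [ 0.5867 -0.1579]
green [348.1 179.1] [342 177  16   7  23] [[ 0.6113 -0.3215  0.034 ]]
green [292.3 188.4] [285 180  18  17  62] [[ 0.5852 -0.152   0.034 ]]
green [320.9 210. ] [314 201  17  18  62] [[ 0.5187 -0.2359  0.034 ]]
```

View pics/s2.png

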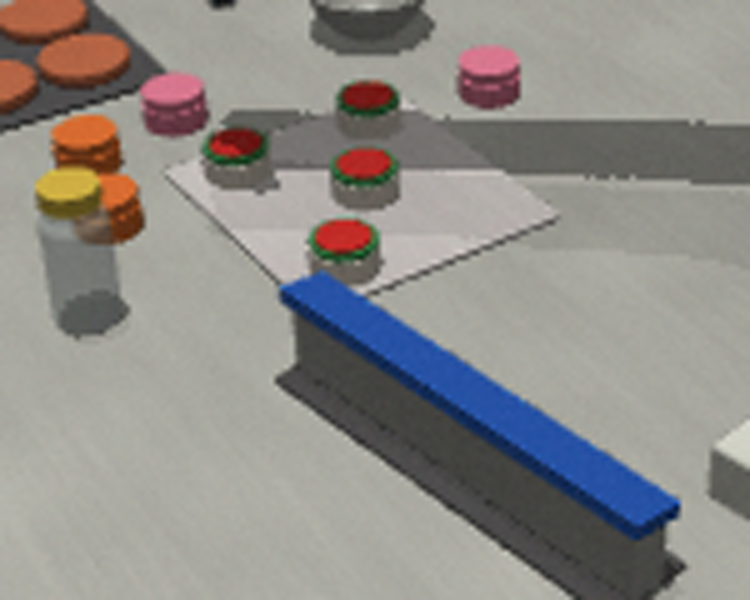

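View pics/w2.png

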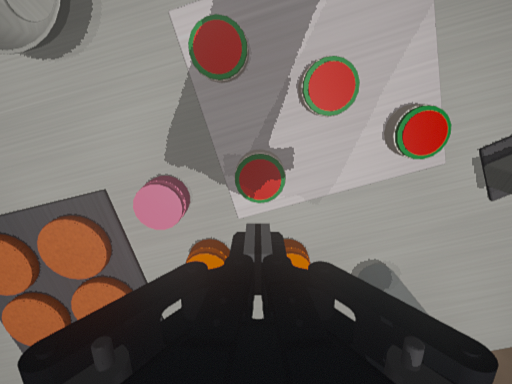

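All four lids are home: each pressed to z≈34 mm, and the tops now show a red disc inside a green rim. Next I need to know which side of the rail is lower.

```bash
cat > rail.py <<'E'
from h import *
from scipy.optimize import least_squares
t=cv2.imread("pics/top0.png")[:,:,::-1].copy();s=cv2.imread("pics/scene0.png")[:,:,::-1].copy()
ct,cs=bot.calibration("top"),bot.calibration("scene")
mt,ms=blobs(t,*BLUE)[0],blobs(s,*BLUE)[0]
# keep only the bright top face in both; print values
def quad(m):
    cn=max(cv2.findContours(m,0,1)[0],key=cv2.contourArea); h=cv2.convexHull(cn)
    for e in np.arange(1,15,.25):
        a=cv2.approxPolyDP(h,e,True)
        if len(a)==4: return a[:,0],e
    return h[:,0],None
hs=cv2.cvtColor(s,cv2.COLOR_RGB2HSV); print("V levels",np.percentile(hs[ms>0][:,2],[5,25,50,75,95]))
ht=cv2.cvtColor(t,cv2.COLOR_RGB2HSV); print("V levels top",np.percentile(ht[mt>0][:,2],[5,25,50,75,95]))
print(quad(mt),quad(ms))
x=cv2.resize(s[195:275,205:305],None,fx=7,fy=7,interpolation=cv2.INTER_NEAREST);cv2.imwrite("pics/rail_s.png",x[:,:,::-1])
E
python3 rail.py
```

```text
V levels [ 61.  65.  78. 158. 161.]
V levels top [148. 149. 150. 151. 159.]
(array([[266, 155],
       [268, 167],
       [155, 189],
       [153, 177]], dtype=int32), np.float64(1.0)) (array([[232,  13],
       [207,  52],
       [191,  48],
       [187,  13]], dtype=int32), np.float64(7.25))
```

View pics/rail_s.png

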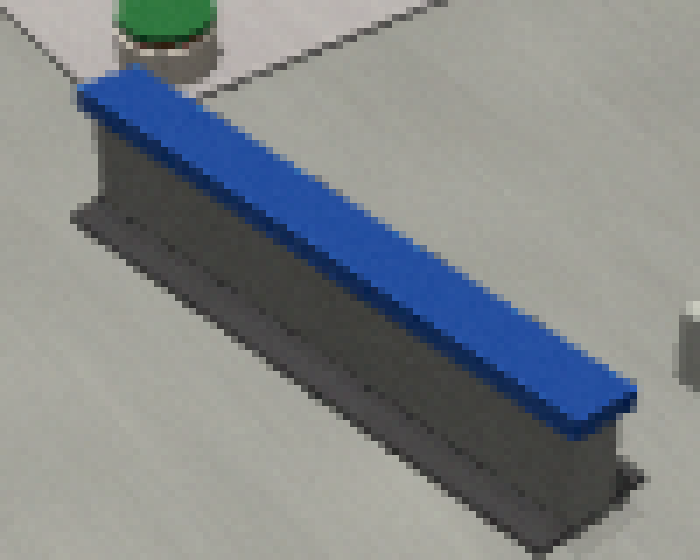

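```bash
cat > rail2.py <<'E'
from h import *
from scipy.optimize import least_squares
ct,cs=bot.calibration("top"),bot.calibration("scene")
tp=np.array([[267,155],[269,167.5],[155,189.5],[153,177.]]);sp=np.array([[216,207.6],[224.6,204.4],[295.9,250.3],[287.4,256.7]])
L=np.array([[.02,-.17,0],[-.02,-.17,0],[-.02,.17,0],[.02,.17,0]])
def model(p): return (R.from_euler("z",p[2])*R.from_euler("y",p[3])).apply(L)+[p[0],p[1],.072]
f=lambda p:np.r_[(proj(ct,model(p))-tp).ravel(),(proj(cs,model(p))-sp).ravel()]
for t in (None,-.14,.14):
    if t is None: r=least_squares(f,[.63,.09,.18,0])
    else: r=least_squares(lambda q:f([*q,t]),[.63,.09,.18])
    print(t,r.x.round(4),r.cost.round(2))
# direct triangulation of edge heights
ot,dt=ray(ct,tp);os_,ds=ray(cs,sp)
for a,b in zip(dt,ds):
    k=np.linalg.lstsq(np.c_[a,-b],os_-ot,rcond=None)[0]; print((ot+a*k[0]).round(4),(os_+b*k[1]).round(4))
E
python3 rail2.py
```

```text
None [ 0.6304  0.09    0.1798 -0.04  ] 5.5
-0.14 [0.6304 0.09   0.1799] 5.98
0.14 [0.6304 0.0899 0.1794] 6.96
[ 0.6804 -0.0764  0.0693] [ 0.6778 -0.0747  0.0686]
[ 0.6436 -0.0818  0.0655] [ 0.6407 -0.0799  0.0648]
[0.5822 0.2521 0.0673] [0.5795 0.2542 0.0674]
[0.6196 0.259  0.0659] [0.6165 0.2614 0.066 ]
```

```bash
python3 - <<'E'
from h import *
c=np.array([.6304,.09]);y=.18;ux=np.array([np.cos(y),np.sin(y)])
for k in(-.14,.0): print(k,goto([*(c+ux*k),.2],y+np.pi/2))
E
```

```text
-0.14 (array([-190.6,  -45.4,  357. ]), np.float64(-0.424))
0.0 (array([-63. , -43.5, 414.5]), np.float64(-0.424))
```

Call:
step_arm(targets=[[0,-190,-45,357,-0.42],[0,-190,-45,357,-0.42],[0,-190,-45,357,-0.42],[0,-190,-45,357,-0.42],[0,-190,-45,357,-0.42],[0,-190,-45,357,-0.42],[0,-190,-45,357,-0.42],[0,-190,-45,357,-0.42]])

```text
time_s: 8.3
tcp_pos: [0.4928, 0.0602, 0.1973]
orientation: [-1.565, -0.147, 0.13]
force: [1.8, 0.8, 0.2]
grip_width: -0.0001
```

```bash
python3 - <<'E'
from h import *
c=np.array([.6304,.09]);y=.18;ux=np.array([np.cos(y),np.sin(y)])
T=pose();np.save("Tr1.npy",T);im=bot.get_image("wrist");cv2.imwrite("pics/r1.png",im[:,:,::-1]);print(T[:3,3])
for k in(-.14,.0): print(k,goto([*(c+ux*k),.2],y+np.pi/2))
E
```

```text
[0.49281375 0.06019398 0.19730294]
-0.14 (array([ 0.6, -2. , -4.5]), np.float64(0.005))
0.0 (array([140.6,  -0.5,  -5.2]), np.float64(0.005))
```

View pics/r1.png

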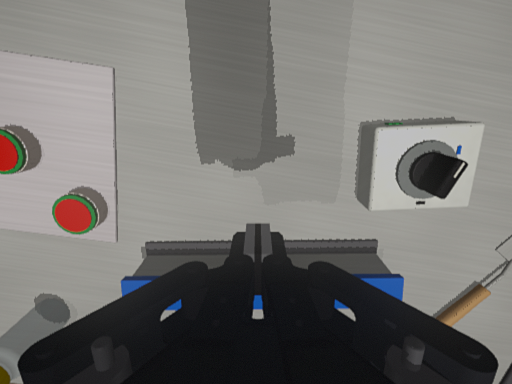

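Call:
step_arm(targets=[[0,230,0,-5,0],[0,230,0,-5,0],[0,230,0,-5,0],[0,230,0,-5,0],[0,230,0,-5,0],[0,230,0,-5,0],[0,230,0,-5,0]])

```text
time_s: 9.05
tcp_pos: [0.7174, 0.1061, 0.1977]
orientation: [-1.562, -0.15, 0.139]
force: [-0.2, 0.6, -0.2]
grip_width: 0.0003
```

```bash
python3 - <<'E'
from h import *
T=pose();np.save("Tr2.npy",T);im=bot.get_image("wrist");cv2.imwrite("pics/r2.png",im[:,:,::-1]);print(T[:3,3])
E
```

```text
[0.71737901 0.10608283 0.19765521]
```

View pics/r2.png

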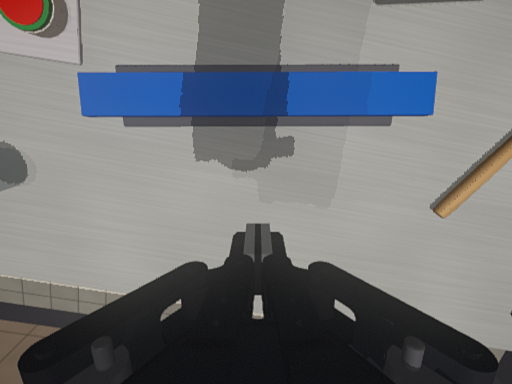

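The rail's top is at rows 71–115 and columns 79–436. The robot-side edge appears relatively short for its place in the view, so the robot side is the lower one. I'll refine with a fit.

```bash
cat > rail3.py <<'E'
from h import *
from scipy.optimize import least_squares
T=np.load("Tr2.npy");im=cv2.imread("pics/r2.png")[:,:,::-1].copy();c=bot.calibration("wrist")
m,_=blobs(im,(105,150,60),(130,255,255))
cn=max(cv2.findContours(m,0,1)[0],key=cv2.contourArea);h=cv2.convexHull(cn)[:,0]
cor=cv2.approxPolyDP(cv2.convexHull(cn),4,True)[:,0];print(cor)
mm=m>0
rows=lambda x:np.where(mm[:,x])[0]
xs=range(110,420,10)
a=np.polyfit(xs,[rows(x).min()-.5 for x in xs],1);b=np.polyfit(xs,[rows(x).max()+.5 for x in xs],1)
ys=range(78,110,4)
l=np.polyfit(ys,[np.where(mm[y])[0].min()-.5 for y in ys],1);r=np.polyfit(ys,[np.where(mm[y])[0].max()+.5 for y in ys],1)
def X(row,col):
    x=(col[0]*row[1]+col[1])/(1-col[0]*row[0]); return [x,row[0]*x+row[1]]
# corners: robot-side(-x): upper rows; y+ is image right
P=np.array([X(b,l),X(a,l),X(a,r),X(b,r)]);print(P.round(1))
L=np.array([[.02,-.17,0],[-.02,-.17,0],[-.02,.17,0],[.02,.17,0]])
def model(p): return (R.from_euler("z",p[2])*R.from_euler("y",p[3])).apply(L)+[p[0],p[1],p[4]]
for fx in ("free",-.14,.14):
  if fx=="free": res=least_squares(lambda p:(proj(c,model(p),T)-P).ravel(),[.63,.09,.18,0,.072])
  else: res=least_squares(lambda p:(proj(c,model([*p[:3],fx,p[3]]),T)-P).ravel(),[.63,.09,.18,.072])
  print(fx,res.x.round(4),res.cost)
E
python3 rail3.py
```

```text
[[436  72]
 [432 113]
 [ 85 115]
 [ 78  73]]
[[ 81.6 115.6]
 [ 77.2  72.2]
 [436.3  71.2]
 [432.8 115.2]]
free [ 0.6329  0.0898  0.1871 -0.1546  0.0704] 0.1428791195623686
-0.14 [0.6329 0.0898 0.1871 0.0704] 0.23258281954907556
0.14 [0.6333 0.0898 0.1871 0.0699] 31.48440681799602
```

```bash
python3 - <<'E'
from h import *
print(goto([.5868,-.1578,.10],.185+np.pi/2))
E
```

```text
(array([-177.3,   96.5, -235.7]), np.float64(-0.001))
```

Call:
step_arm(targets=[[0.82,-177,0,-236,0],[0.82,-177,0,-236,0],[0.82,-177,0,-236,0],[0.82,-177,0,-236,0],[0.82,-177,0,-236,0],[0.82,-177,50,-236,0],[0.82,-177,96,-236,0],[0.82,-177,96,-236,0]])

```text
time_s: 9.9
tcp_pos: [0.5819, -0.159, 0.0963]
orientation: [-1.56, -0.143, 0.141]
force: [-1.2, 0.9, 0.1]
grip_width: 0.0699
```

```bash
cat >> h.py <<'E'
def lids2(z,save=None):
    """lid discs: green or red together"""
    T=pose(); im=bot.get_image("wrist"); c=bot.calibration("wrist")
    if save: cv2.imwrite(save,im[:,:,::-1])
    hsv=cv2.cvtColor(im,cv2.COLOR_RGB2HSV)
    m=cv2.inRange(hsv,np.array((45,100,40)),np.array((75,255,255)))|cv2.inRange(hsv,np.array((0,200,40)),np.array((3,255,255)))
    m=cv2.morphologyEx(m,cv2.MORPH_CLOSE,np.ones((3,3)))
    for cn in cv2.findContours(m,0,1)[0]:
        if cv2.contourArea(cn)<400: continue
        P=plane(c,cn[:,0,:],z,T)[:,:2]; q,rad=cv2.minEnclosingCircle(P.astype(np.float32))
        print("lid px",cn[:,0].mean(0).round(0),"world",np.round(q,4),"r mm",round(rad*1000,1))
E
python3 - <<'E'
from h import *
lids2(.034,"pics/g1.png")
print(goto([.5868,-.1578,.009],.185+np.pi/2))
E
```

```text
lid px [260. 207.] world [ 0.5872 -0.157 ] r mm 26.4
lid px [ 48. 180.] world [ 0.5942 -0.3268] r mm 26.8
lid px [148.  97.] world [ 0.5219 -0.2398] r mm 26.3
lid px [34. 14.] world [ 0.4739 -0.3306] r mm 24.4
(array([ 3.4, 87.9, -1.1]), np.float64(-0.002))
```

View pics/g1.png

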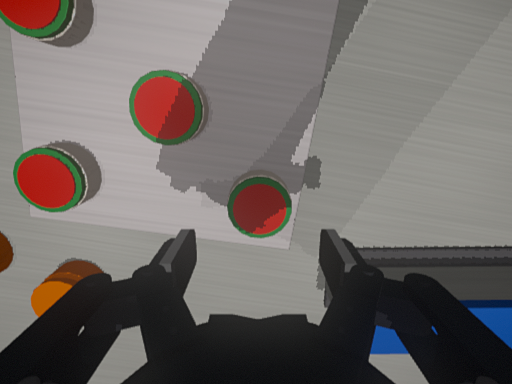

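The target pot's lid at (260,207) is centred between the open pads, so I'll descend and grip.

Call:
step_arm(newtons=30, targets=[[0.82,4,30,0,0],[0.82,4,60,0,0],[0.82,4,80,0,0],[0.82,4,88,0,0],[0.82,4,88,0,0],[0.3,4,88,0,0],[0.3,4,88,0,0],[0.3,4,88,0,0]])

```text
time_s: 10.75
tcp_pos: [0.5886, -0.1563, 0.011]
orientation: [-1.56, -0.147, 0.14]
force: [-1.2, 2.0, 6.6]
grip_width: 0.0546
```

Call:
step_arm(targets=[[0.3,0,0,0,0],[0.3,0,-20,0,0],[0.3,0,-60,0,0],[0.3,0,-110,0,0],[0.3,0,-130,0,0],[0.3,0,-130,0,0]])

```text
time_s: 11.35
tcp_pos: [0.5903, -0.1579, 0.1455]
orientation: [-1.561, -0.153, 0.134]
force: [-0.0, -0.7, -1.8]
grip_width: 0.0545
```

```bash
cat >> h.py <<'E'
YAW=.185; C=np.array([.632,.090])
def slot(s,x=.002): return C+x*np.array([np.cos(YAW),np.sin(YAW)])+s*np.array([-np.sin(YAW),np.cos(YAW)])
E
python3 - <<'E'
from h import *
print(bot.read_state()["grip_width"]);lids2(.16,"pics/g2.png")
for z in(.14,.09): print(goto([*slot(.135),z],YAW+np.pi/2))
E
```

```text
0.05449831828726178
lid px [258. 252.] world [ 0.5934 -0.1576] r mm 28.8
lid px [ 84. 157.] world [ 0.5555 -0.2499] r mm 13.3
lid px [75. 14.] world [ 0.491  -0.2537] r mm 13.2
(array([ 89. ,   5.5, 370.4]), np.float64(-0.002))
(array([ 88.6,  55.5, 370.2]), np.float64(-0.002))
```

View pics/g2.png

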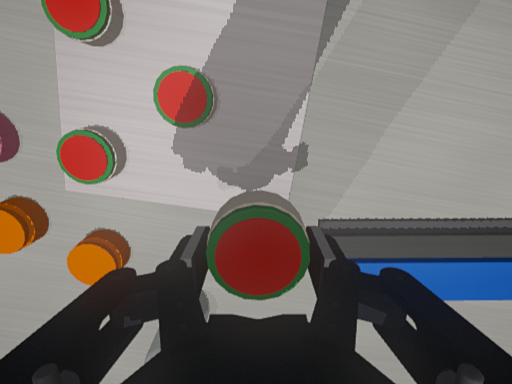

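```bash
python3 - <<'E'
from h import *
c=bot.calibration("wrist")
for y in(0,-.004,-.008,-.012,-.016,-.02):
    print(y,proj(c,[[-.011,y,-.027],[-.011,y,.027],[.011,y,.027]],np.eye(4)).round(0).tolist())
im=cv2.imread("pics/g2.png");cv2.imwrite("pics/g2z.png",cv2.resize(im[170:320,150:370],None,fx=3.6,fy=3.6))
E
```

```text
0 [[212.0, 221.0], [305.0, 221.0], [303.0, 254.0]]
-0.004 [[211.0, 223.0], [306.0, 224.0], [304.0, 258.0]]
-0.008 [[209.0, 226.0], [307.0, 227.0], [305.0, 261.0]]
-0.012 [[208.0, 230.0], [308.0, 230.0], [306.0, 265.0]]
-0.016 [[207.0, 233.0], [310.0, 233.0], [307.0, 269.0]]
-0.02 [[205.0, 236.0], [311.0, 237.0], [309.0, 274.0]]
```

View pics/g2z.png

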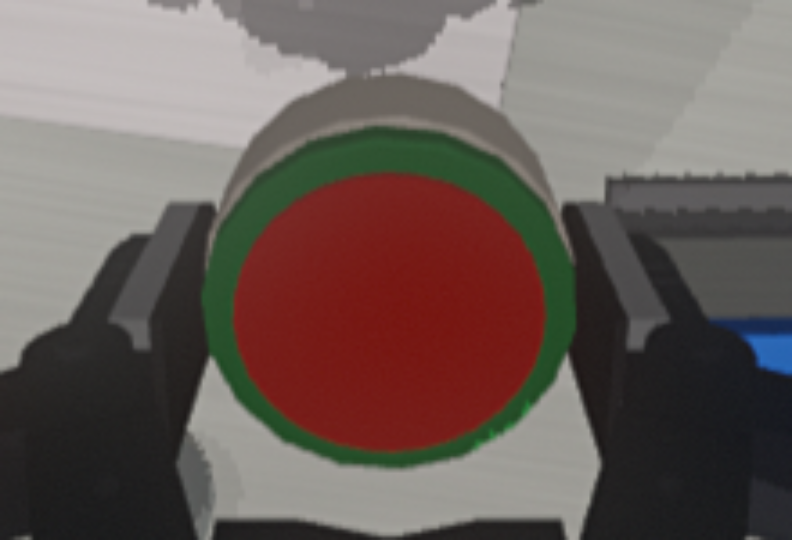

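Grasp is good: the lid is centred and still home, with the pad tips about 8 mm above the TCP. I'll carry the pot to the far slot.

Call:
step_arm(targets=[[0.3,89,5,370,0],[0.3,89,5,370,0],[0.3,89,5,370,0],[0.3,89,5,370,0],[0.3,89,5,370,0],[0.3,89,5,370,0],[0.3,89,5,370,0],[0.3,89,5,370,0]])

```text
time_s: 12.2
tcp_pos: [0.6073, 0.2277, 0.1382]
orientation: [-1.559, -0.151, 0.143]
force: [0.0, 0.2, -1.5]
grip_width: 0.0544
```

Call:
step_arm(targets=[[0.3,0,0,0,0],[0.3,0,0,0,0]])

```text
time_s: 12.4
tcp_pos: [0.6058, 0.2286, 0.1359]
orientation: [-1.56, -0.151, 0.148]
force: [-0.5, -1.8, -1.5]
grip_width: 0.0544
```

```bash
python3 - <<'E'
from h import *
s=bot.read_state();print(s["tcp_pos"],s["grip_width"])
for z in(.09,.08,.076): print(goto([*slot(.135),z],YAW+np.pi/2))
im=bot.get_image("wrist");cv2.imwrite("pics/g3.png",im[:,:,::-1])
E
```

```text
[0.6057808  0.22858296 0.135946  ] 0.05436077486570837
(array([ 2.1, 45.9, -6.3]), np.float64(0.005))
(array([ 2.1, 55.9, -6.3]), np.float64(0.005))
(array([ 2.1, 59.9, -6.4]), np.float64(0.005))
```

View pics/g3.png

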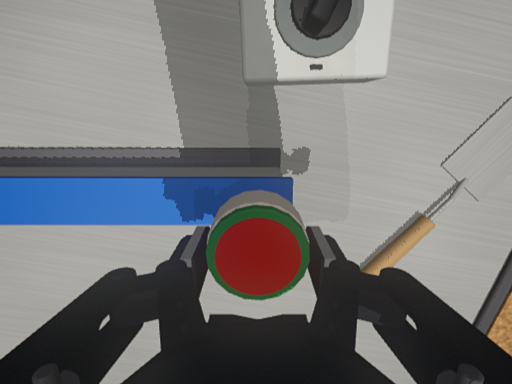

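Call:
step_arm(targets=[[0.3,2,30,-6,0],[0.3,2,45,-6,0],[0.3,2,52,-6,0],[0.3,2,56,-6,0],[0.3,2,58,-6,0],[0.3,2,59,-6,0],[0.3,2,60,-6,0],[0.3,2,60,-6,0]])

```text
time_s: 13.25
tcp_pos: [0.6093, 0.2207, 0.079]
orientation: [-1.561, -0.148, 0.145]
force: [-11.6, -6.1, 15.2]
grip_width: 0.0545
```

Call:
step_arm(targets=[[0.62,0,0,0,0],[0.66,0,0,0,0],[0.7,0,0,0,0],[0.78,0,0,0,0],[0.8,0,0,0,0],[0.8,0,-15,0,0],[0.8,0,-50,0,0],[0.8,0,-60,0,0]])

```text
time_s: 14.05
tcp_pos: [0.6111, 0.2208, 0.1436]
orientation: [-1.559, -0.152, 0.141]
force: [0.2, 0.2, 0.5]
grip_width: 0.0684
```

```bash
cat >> h.py <<'E'
def railchk(save=None):
    """lid discs seen by the wrist, in rail frame, at lid height"""
    T=pose(); im=bot.get_image("wrist"); c=bot.calibration("wrist")
    if save: cv2.imwrite(save,im[:,:,::-1])
    hsv=cv2.cvtColor(im,cv2.COLOR_RGB2HSV)
    m=cv2.inRange(hsv,np.array((45,100,40)),np.array((75,255,255)))|cv2.inRange(hsv,np.array((0,200,40)),np.array((3,255,255)))
    Rr=R.from_euler("z",YAW)*R.from_euler("y",-.14); o=np.array([*C,.072])
    org,d0=None,None
    for cn in cv2.findContours(m,0,1)[0]:
        if cv2.contourArea(cn)<300: continue
        o0,d=ray(c,cn[:,0,:],T); o1=Rr.inv().apply(o0-o); d1=Rr.inv().apply(d)
        P=(o1+d1*((.028-o1[2])/d1[:,2])[:,None])[:,:2]
        q,rad=cv2.minEnclosingCircle(P.astype(np.float32)); print("rail frame mm",np.round(np.array(q)*1000,1),"r",round(rad*1000,1),"px",cn[:,0].mean(0).round())
E
python3 - <<'E'
from h import *
railchk("pics/p1.png")
im=bot.get_image("scene");cv2.imwrite("pics/s3.png",cv2.resize(im[150:270,160:350],None,fx=4.2,fy=4.2,interpolation=cv2.INTER_CUBIC)[:,:,::-1])
E
```

```text
rail frame mm [  1.4 132.2] r 26.4 px [257. 202.]
```

View pics/p1.png

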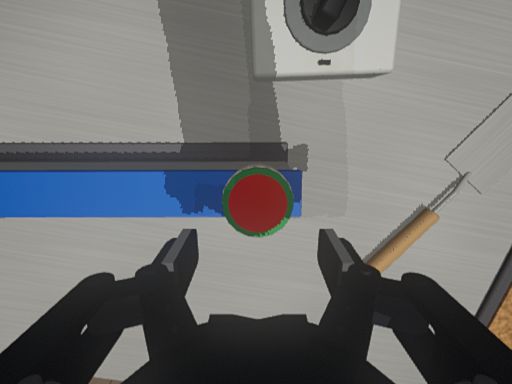

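View pics/s3.png

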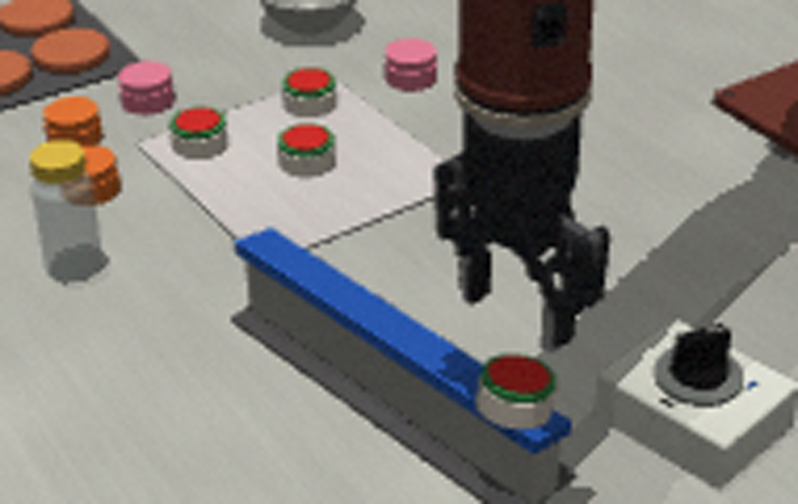

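Pot 1 stands flat on the rail at rail-frame (1.4, 132) mm with its lid home. Next is the middle pot.

```bash
python3 - <<'E'
from h import *
print(goto([.5215,-.24,.10],YAW+np.pi/2))
E
```

```text
(array([-173.5,   38.3, -436.5]), np.float64(0.002))
```

Call:
step_arm(targets=[[0.82,-173,0,-436,0],[0.82,-173,0,-436,0],[0.82,-173,0,-436,0],[0.82,-173,0,-436,0],[0.82,-173,0,-436,0],[0.82,-173,0,-436,0],[0.82,-173,0,-436,0],[0.82,-173,0,-436,0]])

```text
time_s: 14.95
tcp_pos: [0.5333, -0.1742, 0.1379]
orientation: [-1.559, -0.151, 0.142]
force: [0.9, 0.1, 0.1]
grip_width: 0.0703
```

Call:
step_arm(targets=[[0.82,-20,40,-50,0],[0.82,-20,40,-50,0],[0.82,-20,40,-50,0]])

```text
time_s: 15.25
tcp_pos: [0.5203, -0.2293, 0.0951]
orientation: [-1.559, -0.144, 0.142]
force: [-0.2, -0.1, 0.9]
grip_width: 0.0701
```

```bash
python3 - <<'E'
from h import *
lids2(.034)
print(goto([.5215,-.24,.009],YAW+np.pi/2))
E
```

```text
lid px [127. 256.] world [ 0.5939 -0.3275] r mm 27.0
lid px [248. 198.] world [ 0.5213 -0.2397] r mm 26.4
lid px [130. 106.] world [ 0.4638 -0.3345] r mm 26.8
(array([ -2.9,  87.1, -13. ]), np.float64(-0.001))
```

Call:
step_arm(newtons=30, targets=[[0.82,-1,20,-12,0],[0.82,-2,60,-12,0],[0.82,-2,82,-12,0],[0.82,-2,90,-12,0],[0.82,-2,90,-12,0],[0.3,-2,90,-12,0],[0.3,-2,90,-12,0],[0.3,-2,90,-12,0]])

```text
time_s: 16.1
tcp_pos: [0.5236, -0.2388, 0.0078]
orientation: [-1.559, -0.15, 0.14]
force: [-0.6, 1.2, 7.0]
grip_width: 0.0551
```

Call:
step_arm(targets=[[0.3,0,0,0,0],[0.3,0,-20,0,0],[0.3,0,-60,0,0],[0.3,0,-110,0,0],[0.3,0,-132,0,0],[0.3,0,-132,0,0]])

```text
time_s: 16.7
tcp_pos: [0.5249, -0.2408, 0.1439]
orientation: [-1.561, -0.155, 0.135]
force: [0.1, 1.4, -2.7]
grip_width: 0.0546
```

```bash
python3 - <<'E'
from h import *
print(goto([*slot(.045),.14],YAW+np.pi/2))
im=bot.get_image("wrist");cv2.imwrite("pics/g4.png",im[:,:,::-1])
E
```

```text
(array([167.9,   7.5, 350.6]), np.float64(-0.0))
```

View pics/g4.png

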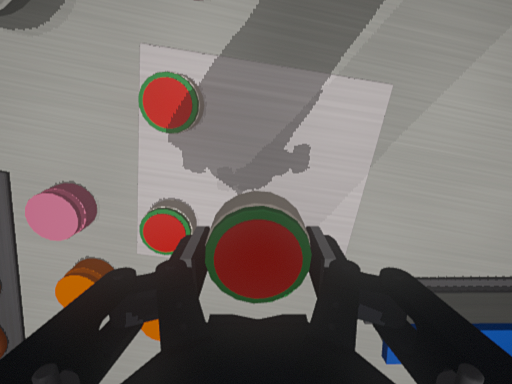

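Call:
step_arm(targets=[[0.3,168,7,350,0],[0.3,168,7,350,0],[0.3,168,7,350,0],[0.3,168,7,350,0],[0.3,168,7,350,0],[0.3,168,7,350,0],[0.3,168,7,350,0],[0.3,168,7,350,0]])

```text
time_s: 17.55
tcp_pos: [0.6237, 0.1386, 0.1358]
orientation: [-1.559, -0.152, 0.142]
force: [0.7, -0.0, -2.1]
grip_width: 0.0549
```

Call:
step_arm(targets=[[0.3,5,0,10,0],[0.3,5,0,10,0]])

```text
time_s: 17.75
tcp_pos: [0.6254, 0.1525, 0.1333]
orientation: [-1.559, -0.153, 0.148]
force: [-0.5, -0.3, -0.9]
grip_width: 0.0548
```

```bash
python3 - <<'E'
from h import *
s=bot.read_state();print(s["tcp_pos"],s["grip_width"])
for z in(.087,.073): print(goto([*slot(.045),z],YAW+np.pi/2))
im=bot.get_image("wrist");cv2.imwrite("pics/g5.png",im[:,:,::-1])
E
```

```text
[0.62538965 0.15254367 0.1332958 ] 0.05479504768718217
(array([ -3.3,  46.2, -18. ]), np.float64(0.007))
(array([ -3.3,  60.2, -18.1]), np.float64(0.007))
```

View pics/g5.png

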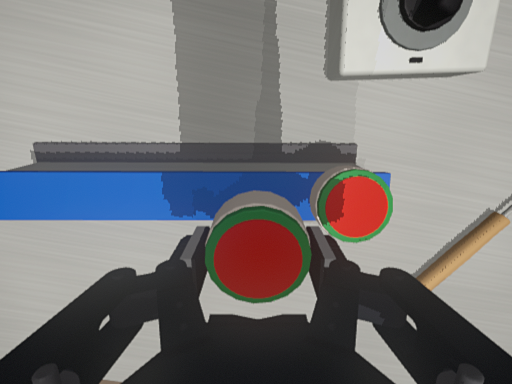

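Call:
step_arm(targets=[[0.3,-3,5,-18,0],[0.3,-3,30,-18,0],[0.3,-3,46,-18,0],[0.3,-3,53,-18,0],[0.3,-3,57,-18,0],[0.3,-3,59,-18,0],[0.3,-3,60,-18,0],[0.3,-3,60,-18,0]])

```text
time_s: 18.6
tcp_pos: [0.6255, 0.1311, 0.0758]
orientation: [-1.56, -0.149, 0.147]
force: [-13.3, -4.1, 17.2]
grip_width: 0.055
```

Call:
step_arm(targets=[[0.65,0,0,0,0],[0.68,0,0,0,0],[0.72,0,0,0,0],[0.78,0,0,0,0],[0.8,0,0,0,0],[0.8,0,-15,0,0],[0.8,0,-50,0,0],[0.8,0,-65,0,0]])

```text
time_s: 19.4
tcp_pos: [0.6269, 0.1308, 0.1448]
orientation: [-1.559, -0.152, 0.143]
force: [0.4, 0.1, 1.0]
grip_width: 0.0683
```

```bash
python3 - <<'E'
from h import *
railchk()
print(goto([.4638,-.3345,.10],YAW+np.pi/2),goto([.5938,-.3272,.10],YAW+np.pi/2))
E
```

```text
rail frame mm [  1.4 131.4] r 26.8 px [378. 203.]
rail frame mm [-0.5 41. ] r 26.3 px [258. 200.]
(array([-248.5,   41.6, -426.9]), np.float64(0.003)) (array([-119.5,   42.6, -444. ]), np.float64(0.003))
```

Call:
step_arm(targets=[[0.82,-248,0,-427,0],[0.82,-248,0,-427,0],[0.82,-248,0,-427,0],[0.82,-248,0,-427,0],[0.82,-248,0,-427,0],[0.82,-248,0,-427,0],[0.82,-248,0,-427,0],[0.82,-248,0,-427,0]])

```text
time_s: 20.25
tcp_pos: [0.4936, -0.249, 0.142]
orientation: [-1.558, -0.155, 0.14]
force: [0.7, -0.5, -1.0]
grip_width: 0.0699
```

```bash
python3 - <<'E'
from h import *
print(goto([.4638,-.3345,.10],YAW+np.pi/2))
E
```

```text
(array([-45.7,  41.1, -78.7]), np.float64(0.003))
```

Call:
step_arm(targets=[[0.82,-46,20,-79,0],[0.82,-46,41,-79,0],[0.82,-46,41,-79,0]])

```text
time_s: 20.55
tcp_pos: [0.4587, -0.3399, 0.0979]
orientation: [-1.56, -0.146, 0.137]
force: [0.6, 1.0, 0.4]
grip_width: 0.07
```

```bash
python3 - <<'E'
from h import *
lids2(.034)
print(goto([.4638,-.3343,.006],YAW+np.pi/2))
E
```

```text
(array([ 3.3, 92.6,  2.2]), np.float64(-0.002))
```

```bash
python3 - <<'E'
from h import *
lids2(.034,"pics/g6.png")
print(goto([.4638,-.3343,.006],YAW+np.pi/2))
E
```

```text
lid px [260. 203.] world [ 0.4634 -0.335 ] r mm 26.5
(array([ 1. , 93.5,  0.6]), np.float64(0.0))
```

View pics/g6.png

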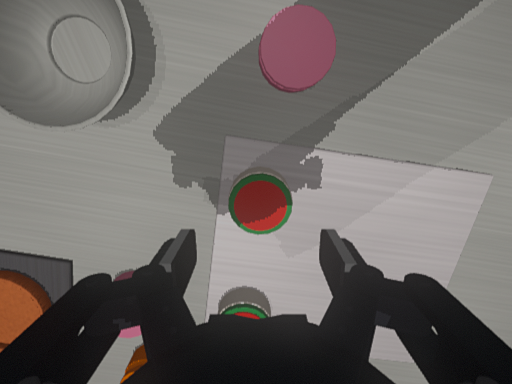

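The lid is at (260,203), centred. I'll descend and grip.

Call:
step_arm(newtons=30, targets=[[0.82,1,30,0,0],[0.82,1,60,0,0],[0.82,1,84,0,0],[0.82,1,93,0,0],[0.82,1,93,0,0],[0.3,1,93,0,0],[0.3,1,93,0,0],[0.3,1,93,0,0]])

```text
time_s: 21.45
tcp_pos: [0.4652, -0.3351, 0.0081]
orientation: [-1.559, -0.154, 0.138]
force: [-1.0, 2.4, 7.1]
grip_width: 0.0548
```

Call:
step_arm(targets=[[0.3,0,0,0,0],[0.3,0,-20,0,0],[0.3,0,-60,0,0],[0.3,0,-110,0,0],[0.3,0,-132,0,0],[0.3,0,-132,0,0]])

```text
time_s: 22.05
tcp_pos: [0.4657, -0.3376, 0.1443]
orientation: [-1.562, -0.158, 0.133]
force: [0.2, 0.8, -1.0]
grip_width: 0.0549
```

```bash
python3 - <<'E'
from h import *
print(goto([*slot(-.045,.003),.14],YAW+np.pi/2))
im=bot.get_image("wrist");cv2.imwrite("pics/g7.png",im[:,:,::-1])
E
```

```text
(array([245.2,   9.1, 344.6]), np.float64(0.0))
```

View pics/g7.png

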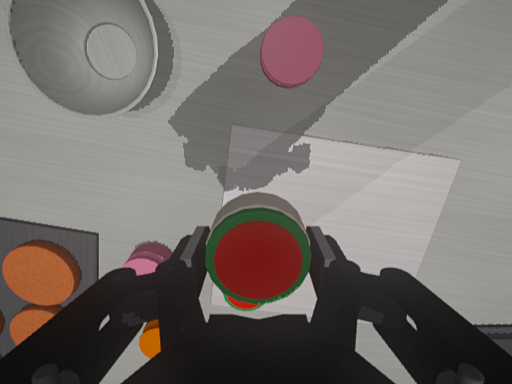

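The third pot is held and centred at (258,260). I'll carry it to slot −45.

Call:
step_arm(targets=[[0.3,245,7,345,0],[0.3,245,7,345,0],[0.3,245,7,345,0],[0.3,245,7,345,0],[0.3,245,7,345,0],[0.3,245,7,345,0],[0.3,245,7,345,0],[0.3,245,7,345,0]])

```text
time_s: 22.9
tcp_pos: [0.6317, 0.0288, 0.1379]
orientation: [-1.56, -0.155, 0.137]
force: [0.0, -0.7, -0.9]
grip_width: 0.0547
```

```bash
python3 - <<'E'
from h import *
s=bot.read_state();print(s["tcp_pos"],s["grip_width"])
print(goto([*slot(-.045,.003),.135],YAW+np.pi/2))
E
```

```text
[0.63174027 0.0287641  0.1379007 ] 0.05473769315737285
(array([14.5,  3.1, 15.1]), np.float64(0.001))
```

Call:
step_arm(targets=[[0.3,14,0,15,0],[0.3,14,0,15,0],[0.3,14,0,15,0]])

```text
time_s: 23.2
tcp_pos: [0.6417, 0.0459, 0.1361]
orientation: [-1.561, -0.153, 0.14]
force: [0.4, -1.2, -1.4]
grip_width: 0.0546
```

```bash
python3 - <<'E'
from h import *
s=bot.read_state();print(s["tcp_pos"],s["grip_width"])
for z in(.087,.073): print(goto([*slot(-.045,.003),z],YAW+np.pi/2))
im=bot.get_image("wrist");cv2.imwrite("pics/g8.png",im[:,:,::-1])
E
```

```text
[0.6417137  0.04588956 0.1360913 ] 0.05455508323609645
(array([ 1.2, 49.1, -0. ]), np.float64(0.001))
(array([ 1. , 63.1, -0.1]), np.float64(0.001))
```

View pics/g8.png

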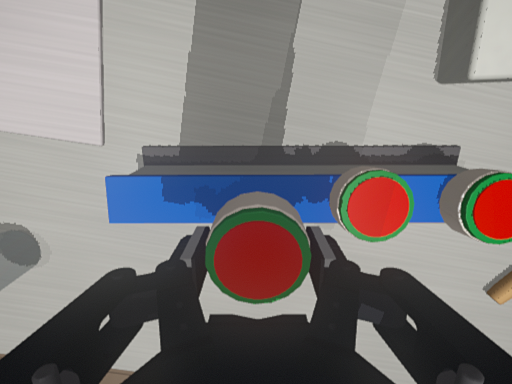

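Call:
step_arm(targets=[[0.3,1,20,-1,0],[0.3,1,45,-1,0],[0.3,1,54,-1,0],[0.3,1,58,-1,0],[0.3,1,61,-1,0],[0.3,1,62,-1,0],[0.3,1,63,-1,0],[0.3,1,63,-1,0]])

```text
time_s: 24.05
tcp_pos: [0.6433, 0.0432, 0.0763]
orientation: [-1.561, -0.151, 0.137]
force: [-10.8, -2.2, 14.1]
grip_width: 0.0549
```

Call:
step_arm(targets=[[0.65,0,0,0,0],[0.68,0,0,0,0],[0.72,0,0,0,0],[0.78,0,0,0,0],[0.8,0,0,0,0],[0.8,0,-15,0,0],[0.8,0,-50,0,0],[0.8,0,-65,0,0]])

```text
time_s: 24.85
tcp_pos: [0.6442, 0.0426, 0.1452]
orientation: [-1.561, -0.154, 0.134]
force: [0.4, 0.1, 0.2]
grip_width: 0.0682
```

```bash
python3 - <<'E'
from h import *
railchk()
print(goto([.5938,-.3274,.10],YAW+np.pi/2))
E
```

```text
rail frame mm [  1.7 -49.2] r 26.3 px [258. 202.]
rail frame mm [  2.  128.2] r 27.6 px [491. 203.]
rail frame mm [-0.8 40.1] r 27.0 px [376. 198.]
(array([-118.6,   43.7, -354.8]), np.float64(-0.002))
```

```bash
python3 - <<'E'
from h import *
c=bot.calibration("top");print(plane(c,[315,118],.12),plane(c,[[346,147],[377,154],[387,184]],.03))
E
```

```text
[[ 0.77404248 -0.21297125  0.12      ]] [[ 0.7117603  -0.32056095  0.03      ]
 [ 0.68858918 -0.41447453  0.03      ]
 [ 0.59535248 -0.43971583  0.03      ]]
```

Call:
step_arm(targets=[[0.82,-118,0,-354,0],[0.82,-118,0,-354,0],[0.82,-118,0,-354,0],[0.82,-118,0,-354,0],[0.82,-118,0,-354,0],[0.82,-118,0,-354,0],[0.82,-118,0,-354,0],[0.82,-118,0,-354,0]])

```text
time_s: 25.7
tcp_pos: [0.5911, -0.3329, 0.1443]
orientation: [-1.564, -0.151, 0.128]
force: [-0.1, -0.1, -0.4]
grip_width: 0.0702
```

```bash
python3 - <<'E'
from h import *
print(goto([.5938,-.3274,.10],YAW+np.pi/2))
E
```

```text
(array([ 2.9, 44.4,  4.9]), np.float64(-0.007))
```

Call:
step_arm(targets=[[0.82,3,25,5,0],[0.82,3,44,4,0],[0.82,3,44,4,0]])

```text
time_s: 26.0
tcp_pos: [0.5925, -0.3275, 0.0977]
orientation: [-1.561, -0.148, 0.13]
force: [-0.6, 1.0, 0.4]
grip_width: 0.07
```

```bash
python3 - <<'E'
from h import *
lids2(.034,"pics/g9.png")
print(goto([.5938,-.3274,.006],YAW+np.pi/2))
E
```

```text
lid px [257. 201.] world [ 0.5938 -0.3278] r mm 26.5
(array([-0.8, 93.5,  0. ]), np.float64(-0.007))
```

View pics/g9.png

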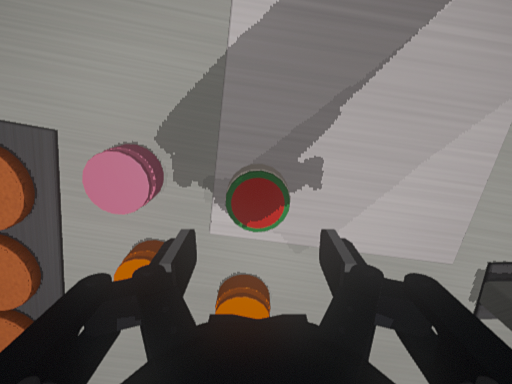

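Call:
step_arm(newtons=30, targets=[[0.82,0,30,0,0],[0.82,0,60,0,0],[0.82,0,84,0,0],[0.82,0,93,0,0],[0.82,0,93,0,0],[0.3,0,93,0,0],[0.3,0,93,0,0],[0.3,0,93,0,0]])

```text
time_s: 26.85
tcp_pos: [0.5957, -0.328, 0.0086]
orientation: [-1.564, -0.152, 0.127]
force: [-0.4, 0.6, 7.0]
grip_width: 0.0549
```

Call:
step_arm(targets=[[0.3,0,0,0,0],[0.3,0,-20,0,0],[0.3,0,-60,0,0],[0.3,0,-110,0,0],[0.3,0,-132,0,0],[0.3,0,-132,0,0]])

```text
time_s: 27.45
tcp_pos: [0.5955, -0.3299, 0.1455]
orientation: [-1.567, -0.157, 0.122]
force: [0.1, 0.8, -2.2]
grip_width: 0.0548
```

```bash
python3 - <<'E'
from h import *
print(goto([*slot(-.135,.003),.14],YAW+np.pi/2))
im=bot.get_image("wrist");cv2.imwrite("pics/g10.png",im[:,:,::-1])
E
```

```text
(array([113.9,   7.2, 271.9]), np.float64(-0.008))
```

View pics/g10.png

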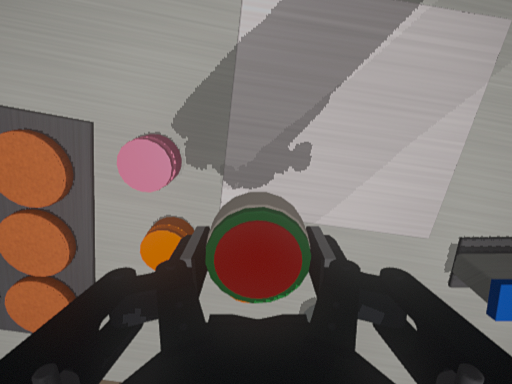

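The fourth pot is held and centred, and I'm carrying it to slot −135.

Call:
step_arm(targets=[[0.3,114,7,272,0],[0.3,114,7,272,0],[0.3,114,7,272,0],[0.3,114,7,272,0],[0.3,114,7,272,0],[0.3,114,7,272,0],[0.3,114,7,272,0],[0.3,114,7,272,0]])

```text
time_s: 28.3
tcp_pos: [0.6579, -0.0391, 0.1355]
orientation: [-1.565, -0.155, 0.13]
force: [-0.2, -1.9, -2.2]
grip_width: 0.0554
```

```bash
python3 - <<'E'
from h import *
s=bot.read_state();print(s["tcp_pos"],s["grip_width"])
for z in(.087,.073): print(goto([*slot(-.135,.003),z],YAW+np.pi/2))
im=bot.get_image("wrist");cv2.imwrite("pics/g11.png",im[:,:,::-1])
E
```

```text
[ 0.6578674  -0.03912202  0.13550947] 0.05541244475109832
(array([ 0.6, 48.5, -3.3]), np.float64(-0.004))
(array([ 0.3, 62.5, -3.3]), np.float64(-0.004))
```

View pics/g11.png

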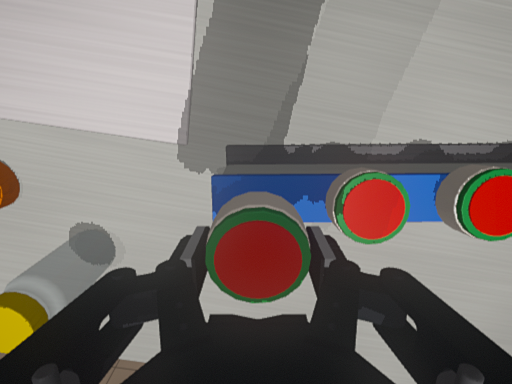

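Call:
step_arm(targets=[[0.3,1,20,-3,0],[0.3,1,45,-3,0],[0.3,1,53,-3,0],[0.3,1,58,-3,0],[0.3,1,60,-3,0],[0.3,1,62,-3,0],[0.3,1,62,-3,0],[0.3,1,62,-3,0]])

```text
time_s: 29.15
tcp_pos: [0.6596, -0.0455, 0.0764]
orientation: [-1.566, -0.151, 0.126]
force: [-12.7, -0.3, 14.7]
grip_width: 0.0547
```

Call:
step_arm(targets=[[0.65,0,0,0,0],[0.68,0,0,0,0],[0.72,0,0,0,0],[0.78,0,0,0,0],[0.8,0,0,0,0],[0.8,0,-15,0,0],[0.8,0,-50,0,0],[0.8,0,-90,0,0]])

```text
time_s: 29.95
tcp_pos: [0.6574, -0.0456, 0.1673]
orientation: [-1.566, -0.149, 0.128]
force: [1.4, -0.0, -0.1]
grip_width: 0.0685
```

```bash
python3 - <<'E'
from h import *
railchk("pics/p4.png")
im=bot.get_image("scene");cv2.imwrite("pics/s4.png",cv2.resize(im[150:300,180:390],None,fx=3.8,fy=3.8,interpolation=cv2.INTER_CUBIC)[:,:,::-1])
im=bot.get_image("top");cv2.imwrite("pics/t4.png",im[:,:,::-1])
E
```

```text
rail frame mm [  1.3 -49.7] r 26.9 px [364. 195.]
rail frame mm [   0.9 -139.6] r 26.3 px [256. 195.]
rail frame mm [-0.7 38.6] r 27.9 px [471. 191.]
```

View pics/s4.png

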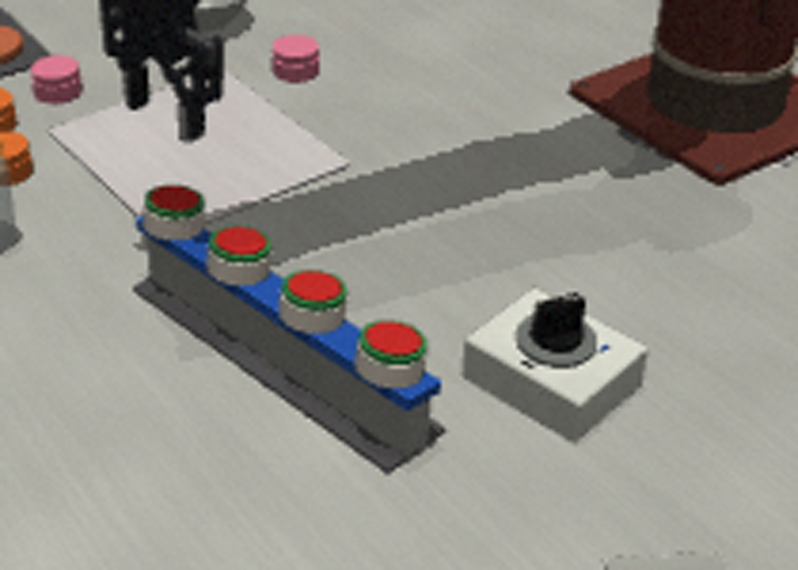

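View pics/t4.png

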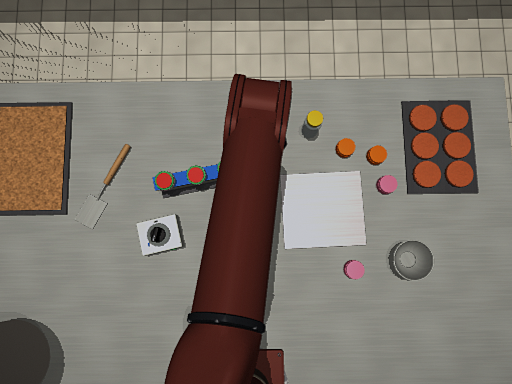

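All four pots are up, at rail y of about −140, −50, 39 and 128 mm and |x| under 2 mm. Now I'll look at the dial.

```bash
python3 - <<'E'
from h import *
print(goto([.55,.25,.2],YAW+np.pi/2), bot.read_state()["qpos"].round(2))
E
```

```text
(array([-55.9, -30.9, 310.8]), np.float64(-0.009)) [-0.35  0.4   0.47  1.55 -0.19  1.21  1.9 ]
```

Call:
step_arm(targets=[[0.6,-20,-31,50,0],[0.6,-56,-31,311,0],[0.6,-56,-31,311,0],[0.6,-56,-31,311,0],[0.6,-56,-31,311,0],[0.6,-56,-31,311,0],[0.6,-56,-31,311,0],[0.6,-56,-31,311,0]])

```text
time_s: 30.9
tcp_pos: [0.5473, 0.2555, 0.1996]
orientation: [-1.564, -0.16, 0.128]
force: [-0.0, 0.2, -0.8]
grip_width: 0.051
```

```bash
python3 - <<'E'
from h import *
s=bot.read_state();T=pose(s);np.save("Td.npy",T);im=bot.get_image("wrist");cv2.imwrite("pics/d1.png",im[:,:,::-1]);print(T[:3,3],s["qpos"].round(2))
E
```

```text
[0.54729632 0.25546937 0.19957578] [-0.79  0.25  0.33  1.66 -0.08  1.23  1.31]
```

View pics/d1.png

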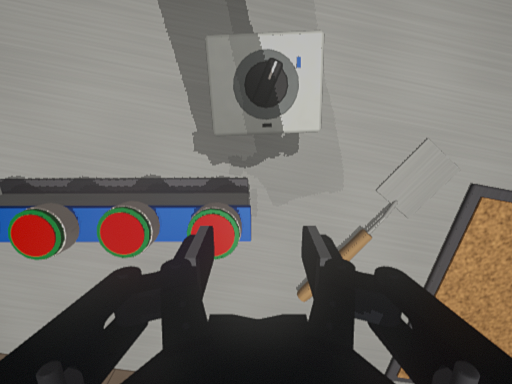

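```bash
python3 - <<'E'
from h import *
im=cv2.imread("pics/d1.png");cv2.imwrite("pics/d1z.png",cv2.resize(im[25:140,200:330],None,fx=6,fy=5.2*6/5.2,interpolation=cv2.INTER_CUBIC)[:600])
E
```

```text
(no output)
```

View pics/d1z.png

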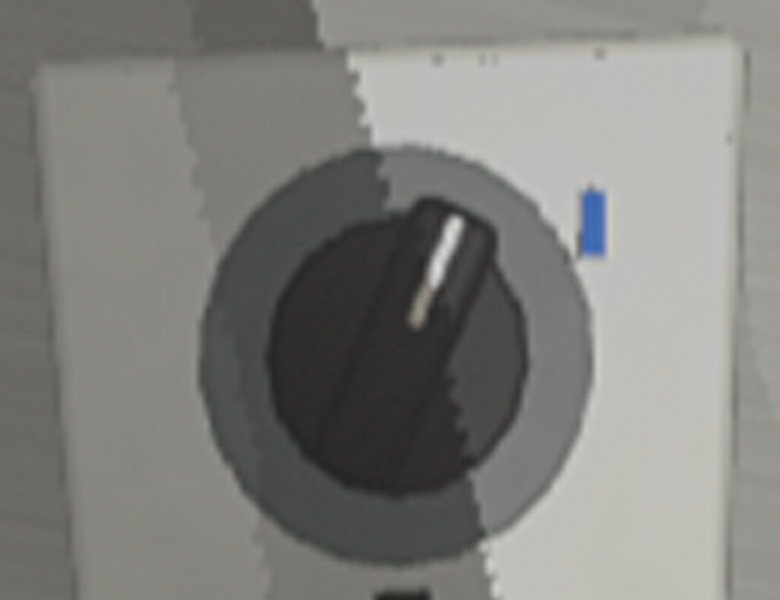

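```bash
cat > dial.py <<'E'
from h import *
T=np.load("Td.npy");c=bot.calibration("wrist")
ctr=plane(c,[[266.2,84.3]],.053,T)[0];print("axis",ctr.round(4), "at box top",plane(c,[[266.2,84.2]],.046,T)[0].round(4))
m=plane(c,[[275.8,61.7],[269.2,79.2]],.089,T);print(m.round(4));d=m[0]-m[1]
print("mark bearing",np.arctan2(d[1],d[0]).round(3), "from axis",np.arctan2(*(m.mean(0)-ctr)[[1,0]]).round(3))
box=plane(c,[[206.5,35.5],[323.5,31.8],[322,132],[216,136]],.045,T);print("box",box.round(4),box.mean(0).round(4))
e=box[1]-box[0];print("box y bearing",np.arctan2(e[1],e[0]).round(3),np.linalg.norm(e))
E
python3 dial.py
```

```text
axis [0.4534 0.2464 0.053 ] at box top [0.4529 0.2465 0.046 ]
[[0.4364 0.2504 0.089 ]
 [0.4512 0.2475 0.089 ]]
mark bearing 2.951 from axis 2.882
box [[0.4196 0.1799 0.045 ]
 [0.3953 0.2926 0.045 ]
 [0.4896 0.3161 0.045 ]
 [0.5152 0.2024 0.045 ]] [0.4549 0.2477 0.045 ]
box y bearing 1.783 0.11536334582047912
```

The dial's mark points at about bearing 2.95 rad with the box's −x at about 3.35, so the dial is at about 0.4 rad and needs about 2.2 rad clockwise. I'll hover over it with the jaws across the bar.

```bash
python3 - <<'E'
from h import *
print(goto([.454,.247,.12],1.38))
E
```

```text
(array([-95.7,  77.7,  11.9]), np.float64(0.371))
```

Call:
step_arm(newtons=30, targets=[[0.5,-50,20,6,0.15],[0.5,-96,30,12,0.3],[0.5,-96,70,12,0.37],[0.5,-96,77,12,0.37],[0.5,-96,77,12,0.37],[0.5,-96,77,12,0.37]])

```text
time_s: 31.55
tcp_pos: [0.4554, 0.2465, 0.1218]
orientation: [-1.561, 0.132, -0.166]
force: [0.8, 0.3, 0.6]
grip_width: 0.0427
```

```bash
python3 - <<'E'
from h import *
s=bot.read_state();T=pose(s);im=bot.get_image("wrist");cv2.imwrite("pics/d2.png",im[:,:,::-1]);print(T[:3,3],s["qpos"].round(2))
print(goto([.454,.247,.0633],1.38))
c=bot.calibration("wrist")
print("expected axis px at .089, .055:",proj(c,[[.454,.247,.089],[.454,.247,.055]],T).round(0), "tcp axis:",proj(c,[[*T[:2,3],.089],[*T[:2,3],.055]],T).round(0))
E
```

```text
[0.45543099 0.24652639 0.12176824] [-0.89  0.14  0.33  1.95 -0.04  1.04  0.83]
(array([-2.8, 58.6, -0.5]), np.float64(0.001))
expected axis px at .089, .055: [[258. 213.]
 [258. 197.]] tcp axis: [[258. 215.]
 [258. 198.]]
```

View pics/d2.png

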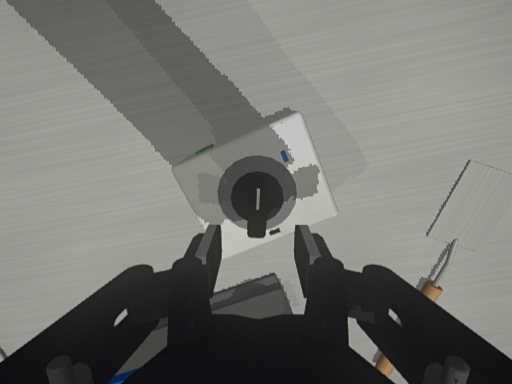

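The bar is vertical in the image at (258,200), centred between the pads. I'll descend and grip.

Call:
step_arm(newtons=40, targets=[[0.5,-2,25,0,0],[0.5,-2,48,0,0],[0.5,-2,57,0,0],[0.5,-2,57,0,0],[0,-2,57,0,0],[0,-2,57,0,0],[0,-2,57,0,0],[0,-2,57,0,0]])

```text
time_s: 32.4
tcp_pos: [0.4558, 0.2466, 0.0664]
orientation: [-1.561, 0.131, -0.168]
force: [-0.5, -5.1, 6.9]
grip_width: 0.0133
```

Call:
step_arm(targets=[[0,0,0,0,0.1],[0,0,0,0,0.22],[0,0,0,0,0.34],[0,0,0,0,0.46],[0,0,0,0,0.58],[0,0,0,0,0.7],[0,0,0,0,0.82],[0,0,0,0,0.9]])

```text
time_s: 33.2
tcp_pos: [0.4549, 0.245, 0.0664]
orientation: [-1.385, 0.836, -0.866]
force: [-3.9, -6.0, 0.1]
grip_width: 0.0134
```

Call:
step_arm(targets=[[0,0,0,0,0.1],[0,0,0,0,0.22],[0,0,0,0,0.34],[0,0,0,0,0.46],[0,0,0,0,0.58],[0,0,0,0,0.7],[0,0,0,0,0.82],[0,0,0,0,0.9]])

```text
time_s: 34.0
tcp_pos: [0.4538, 0.245, 0.0665]
orientation: [-0.957, 1.504, -1.523]
force: [-2.4, -0.3, -3.1]
grip_width: 0.0133
```

```bash
python3 - <<'E'
from h import *
s=bot.read_state();T=pose(s);print(np.arctan2(T[1,2],T[0,2]),s["torque"],s["qpos"].round(2),s["grip_width"])
im=bot.get_image("wrist");cv2.imwrite("pics/d3.png",im[:,:,::-1])
E
```

```text
-0.42908962620766783 [-0.31292906  1.07629169  0.10707051] [-1.1   0.23  0.57  2.01 -0.14  0.93 -0.89] 0.013314968447025677
```

View pics/d3.png

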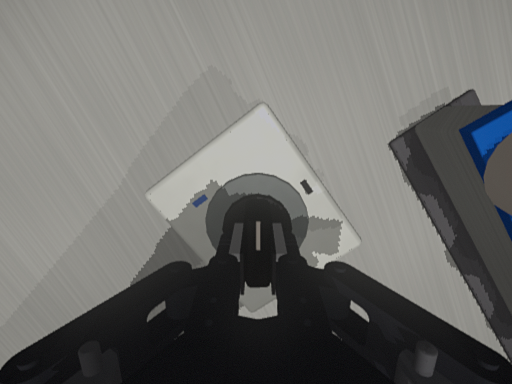

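Call:
step_arm(targets=[[0,0,0,0,0.1],[0,0,0,0,0.2],[0,0,0,0,0.28],[0,0,0,0,0.34],[0,0,0,0,0.4],[0,0,0,0,0.43],[0,0,0,0,0.43]])

```text
time_s: 34.75
tcp_pos: [0.4535, 0.2445, 0.0665]
orientation: [-0.651, 1.797, -1.811]
force: [-1.2, -1.7, -4.3]
grip_width: 0.0131
```

```bash
python3 - <<'E'
from h import *
s=bot.read_state();T=pose(s);print(np.arctan2(T[1,2],T[0,2]),s["torque"],s["force"],s["qpos"].round(2),s["grip_width"])
im=bot.get_image("wrist");cv2.imwrite("pics/d4.png",im[:,:,::-1])
E
```

```text
-0.8618186938290351 [-0.63110627  0.76298942  0.15633778] [-1.19698005 -1.72320972 -4.31725586] [-1.15  0.23  0.64  2.01 -0.16  0.93 -1.3 ] 0.013090030412263556
```

View pics/d4.png

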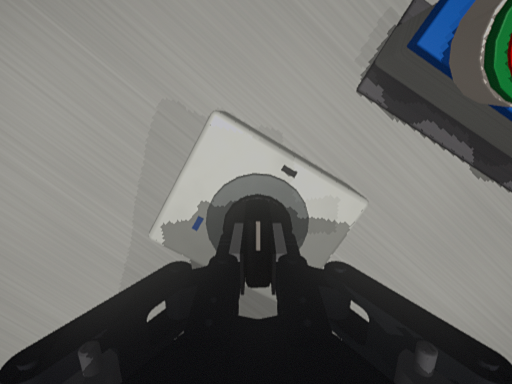

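```bash
python3 - <<'E'
from h import *
T=pose();c=bot.calibration("wrist")
P=plane(c,[[217,112],[367,204],[150,237],[260,222]],.045,T);print(P.round(4))
for a,b in((0,1),(0,2)):
    e=P[b]-P[a];print(np.arctan2(e[1],e[0]).round(3),np.linalg.norm(e[:2]).round(4))
E
```

```text
[[0.492  0.3088 0.045 ]
 [0.5107 0.1972 0.045 ]
 [0.3984 0.2926 0.045 ]
 [0.455  0.2429 0.045 ]]
-1.405 0.1131
-2.971 0.095
```

Call:
step_arm(targets=[[0,0,0,0,0.05],[0,0,0,0,0.09],[0,0,0,0,0.1],[0,0,0,0,0.1]])

```text
time_s: 35.2
tcp_pos: [0.4535, 0.244, 0.0665]
orientation: [-0.572, 1.859, -1.873]
force: [-0.9, -4.7, -2.9]
grip_width: 0.0133
```

```bash
python3 - <<'E'
from h import *
s=bot.read_state();T=pose(s);print(np.arctan2(T[1,2],T[0,2]),s["torque"],s["force"],s["grip_width"])
im=bot.get_image("wrist");cv2.imwrite("pics/d5.png",im[:,:,::-1])
E
```

```text
-0.9597111427386343 [-1.13690662  0.71300071  0.32751681] [-0.87497534 -4.66719579 -2.89576364] 0.013262702266633829
```

View pics/d5.png

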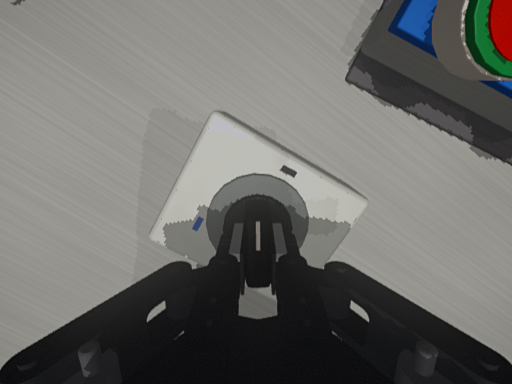

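In the image the box now turns with the gripper (its corners stay put), so the dial is at its stop. I'll release and lift straight up.

Call:
step_arm(targets=[[0.3,0,0,0,0],[0.5,0,0,0,0],[0.5,0,0,0,0],[0.5,0,-30,0,0],[0.5,0,-70,0,0],[0.5,0,-110,0,0],[0.5,0,-110,0,0]])

```text
time_s: 35.95
tcp_pos: [0.4542, 0.246, 0.1819]
orientation: [-0.563, 1.861, -1.866]
force: [0.6, 1.3, 0.4]
grip_width: 0.0428
```

```bash
python3 - <<'E'
from h import *
im=bot.get_image("wrist");cv2.imwrite("pics/d6.png",im[:,:,::-1])
im=bot.get_image("scene");cv2.imwrite("pics/s6.png",cv2.resize(im[150:300,180:390],None,fx=3.8,fy=3.8,interpolation=cv2.INTER_CUBIC)[:,:,::-1])
print(goto([.56,.34,.2],YAW+np.pi/2))
E
```

```text
(array([-143.4,  -20.2,  -15.5]), np.float64(0.427))
```

View pics/d6.png

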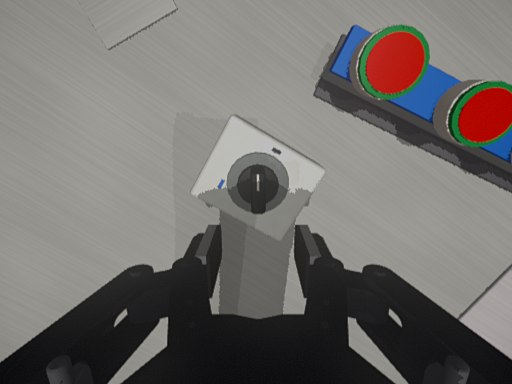

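View pics/s6.png

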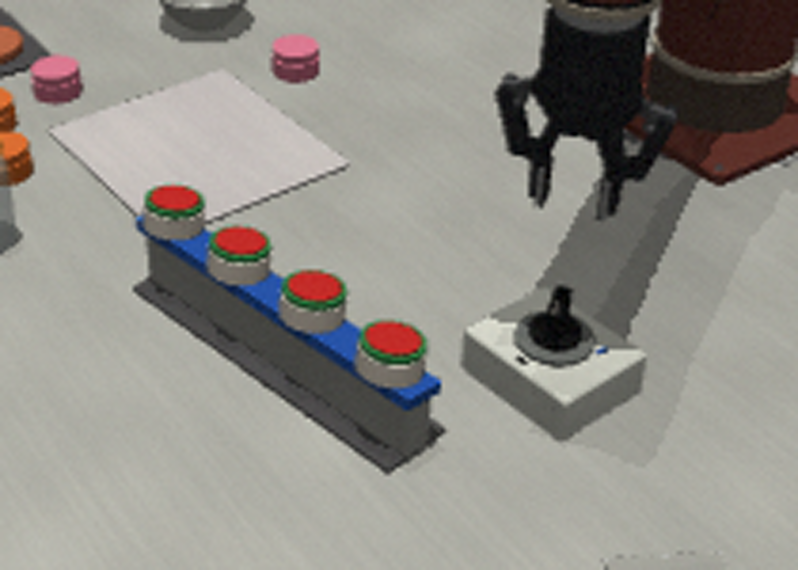

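```bash
python3 - <<'E'
from h import *
T=pose();c=bot.calibration("wrist")
P=plane(c,[[234.5,115],[326,171.5],[191.5,193]],.045,T)
m=plane(c,[[258,175],[258,191]],.089,T);d=m[0]-m[1];mb=np.arctan2(d[1],d[0])
for a,b,o in((1,0,-np.pi/2),(2,0,0)):
    e=P[b]-P[a];bx=np.arctan2(e[1],e[0])+o;print("box x",bx.round(3),"dial",((bx+np.pi-mb)%(2*np.pi)).round(3))
im=bot.get_image("top");cv2.imwrite("pics/t6.png",im[:,:,::-1])
E
```

```text
box x 0.068 dial 2.597
box x 0.075 dial 2.604
```

View pics/t6.png

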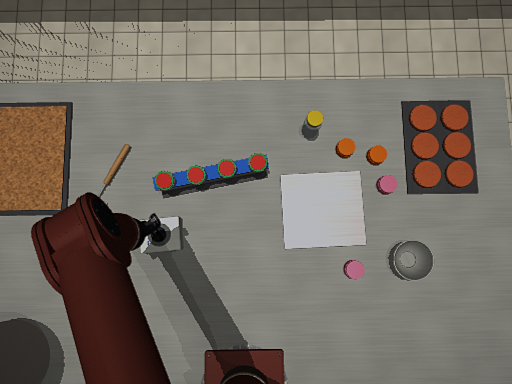

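```bash
python3 - <<'E'
from rig import bot
print(bot.sign_off(), bot.read_state()["time_s"])
E
```

```text
the job is handed in; nothing more can be done
the job is handed in; nothing more can be done
```

The job is handed in, after about 36 s of the 210 s allowed; the sign-off gives no verdict. Four pots were present. I pressed all four lids down first, stood the pots on the sloping rail, then turned the dial clockwise to its stop.

- **Lids:** each was pressed to about 34 mm above the bench, which is fully home for a pot on the tray. The pictures afterwards show the same lid appearance (red disc inside the green rim) on every pot.
- **Pots:** after placing, they measured about −140, −50, 39 and 128–132 mm along the rail, all within 2 mm of its centre line. The last scene picture shows all four standing flat. I judged flatness by eye and did not measure the tilt.
- **Dial:** it reads about 2.60 rad from the last wrist picture. At the stop, the last 0.1 rad of twist turned the loose box rather than the dial, and the box ended about 0.1 to 0.15 rad round from where it stood. The dial itself stayed at its stop.
- **Other things:** the shaker, bowl and scraper look unmoved in the last top view, though the arm hid part of the scraper there.
- **Disagreements:** the top and wrist cameras differed by about 2.5 mm on the rail's position. My rough first top-view reading of the dial was also about 6 mm off the wrist reading. I used an in-between rail position and the wrist reading for the dial. One wrist picture showed no lids at all; a second taken straight after was normal.

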